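Load the soap drying cabinet and set its door stay for airing

ROBOT

A 6-joint arm with a two-finger parallel gripper is mounted at the origin on a cart in front of the work surface, level with it; the furniture and walls round the work are solid. World frame = base frame: x ahead of the robot, y to its left, z up, the work surface at z = 0. Lengths are in mm, angles in rad, forces in N, time in s.
With the tool pointing down it reaches from about 350 to 875 mm from the base axis. Payload 4.2 kg.
Tool frame: the origin (TCP) lies at the very end of the fingers, on their centre line; the grasp point (between the pads) lies 19 mm behind it; y points along the fingers, z is the direction in which the jaws open and shut, and the axes are right-handed (so a half turn about y gives the same grasp; the last joint's range is limited). The gripper opens to 85 mm and grips with 20 to 120 N. Pads are 22 mm wide; open, the fingers measure 114 mm over their backs; the gripper's body (76 mm by 85 mm) begins 54 mm behind the grasp point. The pads swing forward as they close: fully open they stand 13 mm farther back than shut.
Start: joints at [-0.898, 0.385, 0.008, 0, -1.194, -0.259], TCP at [251.32, -572.222, 231.312] pointing down, gripper open.
Joint ranges: [-3.14, 3.14], [-1.21, 2.06], [-1.07, 1.41], [-3.16, 2.05], [-2.99, -0.16], [-3.1, 3.1]. Speed limits (rad/s): [2.79, 2.79, 3.14, 3.14, 3.14, 3.14].

INTERFACE

Orientations are given as a unit quaternion [x, y, z, w].
In Python, from bench import arm gives the robot as it stands.
- The arm moves only by the shell command python3 -m creep 'ROWS'. ROWS is JSON, a list of rows, each an object with "delta_pos": the shift along the tool's x, y, z in mm, a list of three; "rot": the turn, a rotation vector about the tool's x, y, z in rad, a list of three; "jaw": the finger opening in mm, from 0 to 85.4. A call has exactly 10 rows; each row shifts and turns the commanded pose from where the row before left it, along the tool's axes as they then stand; what a row does not reach is not made up. A row lasts 1/12 s, in which the tool goes at most 41.7 mm and 7.16 degrees, less where a joint would pass 70% of its speed; a pose out of reach is approached as far as the arm can. A call is refused whole if a number of a shift passes 41.7 or a number of a turn 0.125, either way. A call with a gripper value outside its range is refused whole. The fingers move at their own pace and stop on an object; the grip force is fixed at half the most. Time passes only in rows, so rows that do not move let the fingers close, or fill a call up. It gives the time, the measured TCP pose, the force and the opening at its end, in the units of the state.
- arm.read_state(): the state, without advancing time (a new reading comes with each control period).
- arm.get_image(name): name is "scene" or "side" or "wrist"; returns the picture (384x512x3 uint8, red, green, blue); there is no depth.
- arm.calibration(name): a dict with "intrinsics" (3x3 intrinsics, pixels), "dist_coeffs" ([k1, k2, p1, p2, k3] as OpenCV has them; the pictures are not rectified), "R" (3x3) and "t" (3): a world point X has camera coordinates R X + t. Camera axes: x right, y down, z forward; pixel columns grow to the right and rows downward; lengths in mm; the calibration is good to about 2 mm. A picture is of the moment at which its call begins: read the wrist's pose just before it. calibration takes no time and is no camera call; for the wrist camera it gives the pose at the moment of the call.
- arm.job_done(): hands the job in, once; it reports no verdict.
Trained networks look in the newest picture that a camera, given by its name, has taken for a name from the list of things; names that differ only in an ending like _2 or _b are one class to them, and where a whole thing is asked for, a point or a joint stands for the part that bears it (a point fixed in the world has none). Each returns a list of dicts, best first, with "p" (0 to 1); they miss things now and then, are a little off and sometimes report something else, mostly with a low value. They report only what shows in the picture. A call takes as long as a camera call.
- arm.find_in(camera, target): "location" ([column, row] in pixels, amid what is visible of it).
- arm.masks_of(camera, target): "pixels" (384x512 bool, what is visible of it) and "location" ([column, row] in pixels, amid what is visible of it).
The state is a dict: "clock": time; "joints": joint angles; "joint_vel": joint speeds; "joint_efforts": joint torques, N m; "position": TCP position; "ee_rot": TCP orientation; "contact_force": force on the tool from outside, world axes, zero at the start; "wrist_torque": the same for the moment, N m; "gripper_width": finger opening in mm.
Only numpy, scipy, OpenCV 4.12 (cv2) and the standard library are available. Lean on these libraries where they do the work, as an engineer would, in place of code of your own. Each camera call takes 0.05 s, during which the arm holds its last target. There are 200 camera calls.

TASK

Load the drying cabinet: lift the door stay off its pin and drop its last hole (the one by the knob) over the pin so that the door stands wide open, then slide every plate of soap lying on the table into the cabinet, one to a slot, level and fully home against the back, handle to the front. Then lift the stay again and drop its airing hole, the second from the pivot, fully down over the pin, so that the door is left ajar. Leave the things standing round about where they are.

Things in the scene. Friction and masses are not known exactly. Their poses are not given: they have to be found in the camera images.
- drying_cabinet: Fixed white bench cabinet, 210 mm wide, 122 mm deep, 167 mm high, open at the front behind a deep clear door. Origin on the table under the middle of its front face; x horizontal to the back, y to its left (seen from the robot), z up. Its left 90 mm is a solid fan column; the plate bay to the right of that is 110 mm wide, its centre at y = -40 mm.
- stay_pin (a point): Upright steel pin, 8 mm across, on the cabinet's roof near its left front corner (35 mm behind the front, 50 mm left of the middle). The point is on its axis, 176.5 mm above the table, at mid-thickness of a seated stay; the pin's top is 11.5 mm higher.
- door (a joint): Door angle, rad: 0 shut, growing as its right edge swings towards the robot and round to the left; stop at 2.0. Upright hinge at the cabinet's left front corner (x 0, y 105 mm). A clear-fronted dish 210 mm wide, 72 mm deep, reaching 10 to 165 mm above the table; its corner sweeps a radius of 222 mm. Light to move; it stays where it is left. Wide hole: about 1.8; airing hole: about 0.5.
- stay_pivot (a point): Pivot of the stay on top of the door, 130 mm along the door from its hinge and 12 mm in front of the hinge line when shut; 170 mm above the table. Here the stay swivels freely and lifts, so moving its knob about also swings the door.
- stay (a joint): Lift angle of the stay, rad: 0 level (fully down over the pin), up to 0.7 as the knob end is raised; it falls by its own weight. A flat steel bar 22 mm wide, 5 mm thick, 90 g, with four holes 11 mm across 88.5, 121, 154 and 186.5 mm from the pivot. Level, its underside is 174 mm above the table; it clears the pin when the hole is raised 14 mm.
- stay_knob (a point): Middle of the stay's knob, an upright black cylinder 16 mm across and 36 mm high on the stay's free end, 215 mm from the pivot; 20 mm above its foot. While the stay is level the knob reaches from 179 to 215 mm above the table. Take it from above. x points along the stay from pivot to knob, z up.
- hole_shut (a point): Centre of the hole nearest the pivot: over the pin, it holds the door shut. At the start the stay is down over the pin in this hole.
- hole_airing (a point): Centre of the second hole from the pivot, the airing hole: over the pin, it holds the door ajar at about 0.5 rad.
- hole_half (a point): Centre of the third hole from the pivot (not used in this job).
- hole_wide (a point): Centre of the fourth and last hole, next to the knob: over the pin, it holds the door wide open for loading.
- slot_low (a point): Lowest slot: where a plate's disc centre (mid-thickness) is when it lies fully home on the slot's two ledges (tops 35 mm above the table; 20 mm wide, 5 mm thick, 40 mm apart in height). Front face 57 mm in front, back stop 50 mm behind this point; bay 110 mm wide, roof underside 157 mm high. x points into the cabinet, y to its left, z up.
- slot_mid (a point): Middle slot: where a plate's disc centre (mid-thickness) is when it lies fully home on the slot's two ledges (tops 75 mm above the table; 20 mm wide, 5 mm thick, 40 mm apart in height). Front face 57 mm in front, back stop 50 mm behind this point; bay 110 mm wide, roof underside 157 mm high. x points into the cabinet, y to its left, z up.
- slot_top (a point): Top slot: where a plate's disc centre (mid-thickness) is when it lies fully home on the slot's two ledges (tops 115 mm above the table; 20 mm wide, 5 mm thick, 40 mm apart in height). Front face 57 mm in front, back stop 50 mm behind this point; bay 110 mm wide, roof underside 157 mm high. x points into the cabinet, y to its left, z up.
- plate_1_disc (a point): Drying plate 1 of up to three alike (one may be absent): a round sheet aluminium disc 100 mm across and 4 mm thick with three soap rounds fixed on it (highest point 20 mm above its underside), 110 g. The point is the disc's centre at mid-thickness, 2 mm above the table when it lies there; x points from its handle to the disc's centre, z up. In a slot the handle points out of the front.
- plate_1_handle (a point): Centre (half-way up) of plate 1's upright handle, a black tab 10 mm thick (along y), 24 mm long (along x) and 30 mm high, its foot level with the underside of the disc, on a 14 mm wide strap; 113 mm from the disc's centre. x points to the disc's centre, y across the tab, z up. With the plate home the tab's centre stands 56 mm in front of the cabinet's front face.
- plate_2_disc (a point): Drying plate 2 of up to three alike (one may be absent): a round sheet aluminium disc 100 mm across and 4 mm thick with three soap rounds fixed on it (highest point 20 mm above its underside), 110 g. The point is the disc's centre at mid-thickness, 2 mm above the table when it lies there; x points from its handle to the disc's centre, z up. In a slot the handle points out of the front.
- plate_2_handle (a point): Centre (half-way up) of plate 2's upright handle, a black tab 10 mm thick (along y), 24 mm long (along x) and 30 mm high, its foot level with the underside of the disc, on a 14 mm wide strap; 113 mm from the disc's centre. x points to the disc's centre, y across the tab, z up. With the plate home the tab's centre stands 56 mm in front of the cabinet's front face.
- plate_3_disc (a point): Drying plate 3 of up to three alike (one may be absent): a round sheet aluminium disc 100 mm across and 4 mm thick with three soap rounds fixed on it (highest point 20 mm above its underside), 110 g. The point is the disc's centre at mid-thickness, 2 mm above the table when it lies there; x points from its handle to the disc's centre, z up. In a slot the handle points out of the front.
- plate_3_handle (a point): Centre (half-way up) of plate 3's upright handle, a black tab 10 mm thick (along y), 24 mm long (along x) and 30 mm high, its foot level with the underside of the disc, on a 14 mm wide strap; 113 mm from the disc's centre. x points to the disc's centre, y across the tab, z up. With the plate home the tab's centre stands 56 mm in front of the cabinet's front face.
- salve_pot: Bystander: round salve pot, 65 mm across, 29 mm high; origin under its centre.
- green_bowl: Bystander: small green bowl, 100 mm across, 48 mm high; origin under its centre. (Further left a broom leans against the table, part of the room; its handle ends below 0.4 m.)
- essence_3: Bystander: little bottle of essence with a black cap, 31 mm across, 79 mm high; origin under its centre.

How it is judged:
By the outcome, as a careful person would: the job done as asked, in the order asked, and still so for the second after the job is handed in, with the robot touching nothing.
Of plate_1, plate_2, plate_3 only 2 to 3 are there at a start; the rules pass over those that are not, and their reading is None.
At some moment in a run one of plate_1, plate_2, plate_3 may be knocked a few centimetres aside while the robot is not near it.
It also fails if it takes over 210 s, if anything falls off the work surface, if the arm or the gripper's body presses on something with over 40 N, if the wrist force passes 120 N, or if a joint passes its speed limit or range.

## Working session

There is one attempt and no reset: what is moved stays moved. The work goes in short steps, Python scripts to look and compute and a shell command to move; the robot and the scene stay as the last step left them, time stands still between calls to the robot, and variables do not carry over. Pictures are saved under pics/ and viewed, about 12 in all and at most 16, crops included, and the job is handed in when it is done.

```bash
ls; mkdir -p pics; cat > h.py <<'E'
import numpy as np, cv2
from scipy.spatial.transform import Rotation as R
from bench import arm
def snap(cam,name=None):
    c=arm.calibration(cam); im=arm.get_image(cam)
    if name: cv2.imwrite(f'pics/{name}.png',im[:,:,::-1])
    return im,c
def ray(c,px):
    K=np.array(c['intrinsics'],float);d=np.array(c['dist_coeffs'],float)
    u=cv2.undistortPoints(np.array(px,float).reshape(-1,1,2),K,d).reshape(2)
    Rm=np.array(c['R']);t=np.array(c['t']).ravel()
    v=Rm.T@np.array([u[0],u[1],1.]);return -Rm.T@t, v/np.linalg.norm(v)
def onz(c,px,z):
    o,v=ray(c,px);return o+v*(z-o[2])/v[2]
def tri(rs):
    A=np.zeros((3,3));b=np.zeros(3)
    for o,v in rs:
        P=np.eye(3)-np.outer(v,v);A+=P;b+=P@o
    x=np.linalg.solve(A,b);return x,[float(np.linalg.norm((np.eye(3)-np.outer(v,v))@(x-o))) for o,v in rs]
def proj(c,X):
    r,_=cv2.Rodrigues(np.array(c['R'],float));return cv2.projectPoints(np.array(X,float).reshape(-1,1,3),r,np.array(c['t'],float),np.array(c['intrinsics'],float),np.array(c['dist_coeffs'],float))[0].reshape(-1,2)
E
python3 - <<'E'
from h import *
np.set_printoptions(precision=1,suppress=True)
s=arm.read_state();print(s)
print(R.from_quat(s['ee_rot']).as_matrix())
ims=[]
for cam in ('scene','side'):
    im,c=snap(cam,cam+'0');ims.append(im)
    print(cam,c['R'],c['t'],c['intrinsics'],c['dist_coeffs'])
    for n in ['drying_cabinet','stay_knob','stay_pin','stay_pivot','hole_shut','slot_low','plate_1_disc','plate_1_handle','salve_pot','green_bowl','essence_3']:
        print(n,[(round(d['p'],2),np.round(d['location'],1).tolist()) for d in arm.find_in(cam,n)[:5]])
E
```

```text
pics
{'clock': 0.0, 'joints': array([-0.9,  0.4,  0. , -0. , -1.2, -0.3]), 'joint_vel': array([-0., -0., -0.,  0., -0., -0.]), 'joint_efforts': array([ -0. , -39.2,  18.8,   4.2,  -0. ,  -0. ]), 'position': array([ 251.1, -571.7,  230.2]), 'ee_rot': array([-0.7, -0.1,  0.1,  0.7]), 'contact_force': array([-0.1,  0.1, -0.2]), 'wrist_torque': array([ 0.,  0., -0.]), 'gripper_width': 85.21539452584425}
[[ 0.9 -0.  -0.4]
 [ 0.4  0.   0.9]
 [-0.  -1.   0. ]]
scene [[-0.9 -0.5 -0. ]
 [-0.3  0.7 -0.7]
 [ 0.3 -0.6 -0.7]] [ 410.2  283.9 1168.3] [[361.8   0.  258.9]
 [  0.  361.8 190.7]
 [  0.    0.    1. ]] [-0.1  0.   0.   0.   0. ]
drying_cabinet [(0.98, [225.0, 188.8])]
stay_knob [(0.95, [210.2, 179.7])]
stay_pin [(0.93, [224.8, 189.8])]
stay_pivot [(0.76, [209.4, 186.3])]
hole_shut [(0.66, [200.6, 186.2])]
slot_low [(0.84, [228.0, 186.1])]
plate_1_disc [(0.79, [288.6, 173.2])]
plate_1_handle []
salve_pot [(0.85, [196.3, 286.3]), (0.67, [204.7, 182.3])]
green_bowl [(0.63, [227.1, 302.8]), (0.5, [222.1, 188.0]), (0.35, [203.8, 184.2])]
essence_3 []
side [[ 0.9 -0.4 -0. ]
 [-0.2 -0.4 -0.9]
 [ 0.4  0.8 -0.4]] [-475.1  209.9 1387.4] [[469.3   0.  252.2]
 [  0.  469.3 194.8]
 [  0.    0.    1. ]] [0. 0. 0. 0. 0.]
drying_cabinet [(0.72, [290.9, 204.9]), (0.36, [286.8, 276.4])]
stay_knob [(0.58, [277.4, 170.7]), (0.18, [293.8, 206.2])]
stay_pin [(0.96, [290.5, 209.2])]
stay_pivot [(0.72, [280.2, 169.0])]
hole_shut [(0.58, [278.9, 169.4])]
slot_low [(0.22, [280.3, 169.3])]
plate_1_disc [(0.71, [288.1, 275.8]), (0.48, [277.5, 209.1]), (0.27, [289.3, 206.2])]
plate_1_handle [(0.65, [287.5, 273.9])]
salve_pot []
green_bowl [(0.54, [191.8, 188.6])]
essence_3 [(0.46, [321.8, 250.9])]
```

View pics/scene0.png

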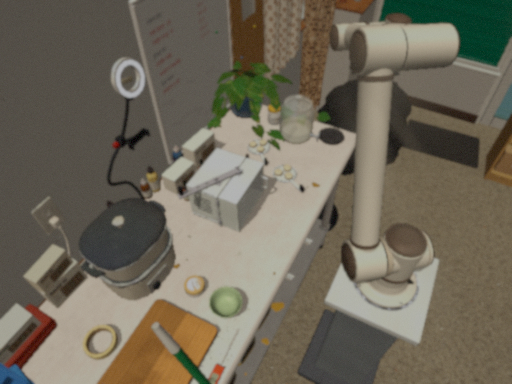

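View pics/side0.png

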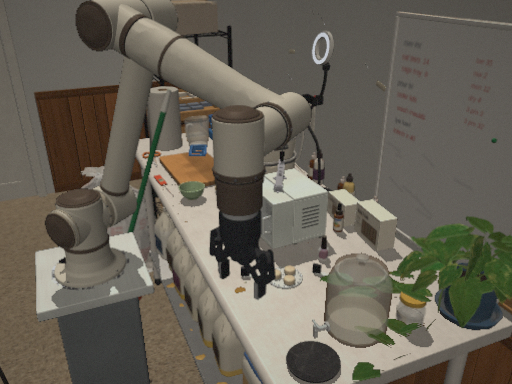

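```bash
python3 - <<'E'
from h import *
np.set_printoptions(precision=4,suppress=True)
cs,cd=arm.calibration('scene'),arm.calibration('side')
print(ray(cs,[256,190]),ray(cd,[256,190]))
for p in [(259,147),(285,173),(301,187)]: print('scene',p,onz(cs,p,5))
for p in [(194,285),(227,302)]: print('pot,bowl',onz(cs,p,25))
for p in [(288,276),(317,268),(246,272)]: print('side',p,onz(cd,p,5))
for p in [(234,161),(195,195)]: print('stay ends',onz(cs,p,177))
for p in [(229,152),(266,163),(235,203),(192,183)]: print('roofcorners scene',onz(cs,p,167))
for p in [(324,186),(264,207),(300,172)]: print('side roof',onz(cd,p,167))
print('knob',onz(cd,(280,180),197))
c=arm.calibration('wrist');print(c)
s=arm.read_state();print(R.from_quat(s['ee_rot']).as_matrix())
snap('wrist','w0')
E
```

```text
(array([  93.8106,  693.064 , 1060.5277]), array([ 0.3223, -0.5858, -0.7436])) (array([  -12.333 , -1252.9321,   790.4235]), array([ 0.3597,  0.8298, -0.4265]))
scene (259, 147) [ 660.2456 -368.4744    5.    ]
scene (285, 173) [ 490.7558 -276.5564    5.    ]
scene (301, 187) [ 401.6266 -235.8266    5.    ]
pot,bowl [524.5871 320.7733  25.    ]
pot,bowl [403.9498 320.229   25.    ]
side (288, 276) [ 505.4211 -283.7778    5.    ]
side (317, 268) [ 600.2118 -282.3647    5.    ]
side (246, 272) [ 404.0472 -218.3767    5.    ]
stay ends [611.1563 -88.1427 177.    ]
stay ends [641.7605 109.0803 177.    ]
roofcorners scene [ 657.7566 -129.6975  167.    ]
roofcorners scene [ 510.9605 -141.3522  167.    ]
roofcorners scene [514.1731  70.2904 167.    ]
roofcorners scene [688.0056  62.5441 167.    ]
side roof [721.8103 -99.9861 167.    ]
side roof [ 488.6016 -155.1129  167.    ]
side roof [706.3917  30.4876 167.    ]
knob [585.1726 -61.9289 197.    ]
{'intrinsics': array([[284.5842,   0.    , 254.9293],
       [  0.    , 284.5842, 191.1181],
       [  0.    ,   0.    ,   1.    ]]), 'dist_coeffs': array([-0.0634,  0.    ,  0.    ,  0.    ,  0.    ]), 'R': array([[-0.4022,  0.9156, -0.0005],
       [ 0.873 ,  0.3837,  0.301 ],
       [ 0.2758,  0.1206, -0.9536]]), 't': array([624.6005, -37.6988, 378.8897])}
[[ 0.9156  0.     -0.4021]
 [ 0.4021  0.      0.9156]
 [ 0.     -1.     -0.    ]]
```

View pics/w0.png

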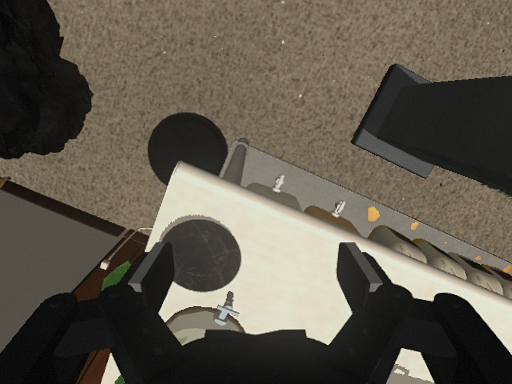

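```bash
python3 -m creep '[{"delta_pos":[0,-20,0],"rot":[0,0.1035,0],"jaw":85},{"delta_pos":[0,-20,0],"rot":[0,0.1035,0],"jaw":85},{"delta_pos":[0,-20,0],"rot":[0,0.1035,0],"jaw":85},{"delta_pos":[0,-20,0],"rot":[0,0.1035,0],"jaw":85},{"delta_pos":[15,-15,28],"rot":[0,0,0],"jaw":85},{"delta_pos":[15,-15,28],"rot":[0,0,0],"jaw":85},{"delta_pos":[15,-15,28],"rot":[0,0,0],"jaw":85},{"delta_pos":[15,-15,28],"rot":[0,0,0],"jaw":85},{"delta_pos":[15,-15,28],"rot":[0,0,0],"jaw":85},{"delta_pos":[15,-15,28],"rot":[0,0,0],"jaw":85}]'
python3 -m creep '[{"delta_pos":[15,-10,28],"rot":[0,0,0],"jaw":85},{"delta_pos":[15,-10,28],"rot":[0,0,0],"jaw":85},{"delta_pos":[15,-10,28],"rot":[0,0,0],"jaw":85},{"delta_pos":[15,-10,28],"rot":[0,0,0],"jaw":85},{"delta_pos":[15,0,28],"rot":[0,0,0],"jaw":85},{"delta_pos":[15,0,20],"rot":[0,0,0],"jaw":85},{"delta_pos":[15,0,0],"rot":[0,0,0],"jaw":85},{"delta_pos":[15,0,0],"rot":[0,0,0],"jaw":85},{"delta_pos":[0,0,0],"rot":[0,0,0],"jaw":85},{"delta_pos":[0,0,0],"rot":[0,0,0],"jaw":85}]'
python3 - <<'E'
from h import *
im,c=snap('wrist','w1'); print(c['R'],c['t'])
for n in ['plate_1_disc','plate_1_handle','essence_3','hole_shut','stay_pin','stay_pivot','drying_cabinet','salve_pot']:
    for d in arm.find_in('wrist',n)[:5]: print(n,round(d['p'],2),np.round(d['location'],1),np.round(onz(c,d['location'],15),0))
E
```

```text
clock: 2.08
position: [341.6, -402.8, 402.2]
ee_rot: [0.707, -0.0, 0.0, -0.707]
contact_force: [1.6, -0.4, -0.2]
gripper_width: 85.2
clock: 2.92
position: [461.6, -244.0, 440.7]
ee_rot: [-0.707, 0.0, 0.001, 0.707]
contact_force: [-0.5, 0.5, -0.0]
gripper_width: 85.0
[[-4.94548787e-04  9.99999852e-01 -2.24563256e-04]
 [ 9.53966111e-01  5.39132513e-04  2.99913936e-01]
 [ 2.99914013e-01 -6.59036628e-05 -9.53966236e-01]] [ 244.31919907 -540.51392161  440.62045073]
plate_1_disc 0.9 [239.6 155.3] [ 486. -275.   15.]
plate_1_handle 0.82 [242.6 155.9] [ 488. -269.   15.]
plate_1_handle 0.28 [380.5 227.8] [647.  34.  15.]
essence_3 0.63 [259.6 227.5] [ 645. -234.   15.]
essence_3 0.18 [239.4 154. ] [ 484. -275.   15.]
hole_shut 0.69 [423.4 262.8] [738. 150.  15.]
hole_shut 0.53 [200.  231.9] [ 656. -365.   15.]
stay_pin 0.92 [380.4 222.9] [635.  32.  15.]
stay_pivot 0.72 [420.8 258.1] [725. 141.  15.]
drying_cabinet 0.76 [379.2 224.6] [639.  30.  15.]
salve_pot 0.74 [502.7 178.8] [534. 295.  15.]
```

View pics/w1.png

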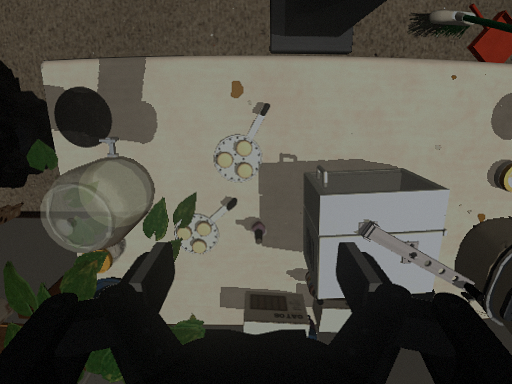

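```bash
python3 -m creep '[{"delta_pos":[10,0,35],"rot":[0,0,0],"jaw":85},{"delta_pos":[10,0,35],"rot":[0,0,0],"jaw":85},{"delta_pos":[10,0,35],"rot":[0,0,0],"jaw":85},{"delta_pos":[10,0,35],"rot":[0,0,0],"jaw":85},{"delta_pos":[10,0,35],"rot":[0,0,0],"jaw":85},{"delta_pos":[10,0,35],"rot":[0,0,0],"jaw":85},{"delta_pos":[10,0,35],"rot":[0,0,0],"jaw":85},{"delta_pos":[10,0,35],"rot":[0,0,0],"jaw":85},{"delta_pos":[0,0,0],"rot":[0,0,0],"jaw":85},{"delta_pos":[0,0,0],"rot":[0,0,0],"jaw":85}]'
python3 - <<'E'
from h import *
im,c=snap('wrist','w2'); print(c['R'].tolist(),c['t'].tolist())
for n in ['stay_knob','hole_shut','hole_wide','stay_pin','stay_pivot']:
    for d in arm.find_in('wrist',n)[:3]: print(n,round(d['p'],2),np.round(d['location'],1),np.round(onz(c,d['location'],177),0))
cv2.imwrite('pics/w2b.png',cv2.resize(im[100:384,60:440],None,fx=2.1,fy=2.1,interpolation=cv2.INTER_CUBIC)[:,:,::-1])
E
```

```text
clock: 4.2
position: [541.7, 37.4, 440.6]
ee_rot: [0.707, 0.0, -0.001, -0.707]
contact_force: [-0.2, -0.1, -0.2]
gripper_width: 85.0
[[-0.002883705800508028, 0.9999952956546792, -0.0010454230562185907], [0.9539602262896122, 0.0030644957042507423, 0.29991748119032713], [0.29991927396939283, -0.00013241823509632417, -0.9539645756353237]] [-35.40053094003285, -617.1211418443812, 416.488267288094]
stay_knob 0.95 [249.9 216.7] [632.  30. 177.]
hole_shut 0.98 [250.7 216.4] [632.  31. 177.]
hole_wide 0.8 [249.2 217.2] [633.  29. 177.]
stay_pin 0.86 [215.3 193.4] [595. -22. 177.]
stay_pin 0.64 [ 72.3 196. ] [ 600. -245.  177.]
stay_pivot 0.89 [254.4 215.7] [631.  37. 177.]
```

View pics/w2b.png

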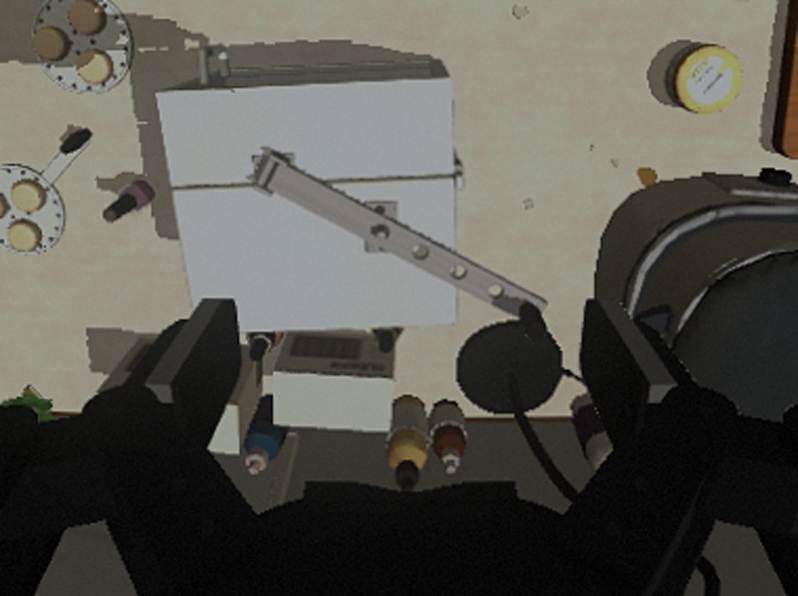

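```bash
cat > cab.py <<'E'
from h import *
import sys
E
python3 - <<'E'
from h import *
np.set_printoptions(precision=1,suppress=True)
c=arm.calibration('wrist')
P=lambda x,y:(x/2.1+60-.26,y/2.1+100-.26)
for n,q,z in [('pin',(380,229),182),('h2',(421,252),179),('h3',(459,271),179),('h4',(496,291),179),('pivot',(268,170),179),('knobtop',(535,320),215),('knobfoot',(525,308),179),('FLdoor',(450,77),165),('FRdoor',(158,92),165),('gapR',(173,188),167),('gapL',(453,175),167),('backL',(457,324),167),('backR',(193,334),167),('cooker',(597,262),150),('cookerlidedge',(690,320),200),('lampbase',(510,365),15),('bottles',(405,475),120),('box',(335,370),90),('essence',(112,213),79),('essfoot',(140,195),5)]:
    print(n,onz(c,P(*q),z))
a=onz(c,P(421,252),179);b=onz(c,P(496,291),179);print(np.linalg.norm(b-a),np.arctan2(*(b-a)[[1,0]]))
# height check via triangulation with w1
cams={}
E
```

```text
pin [618.   12.9 182. ]
h2 [637.2  42.5 179. ]
h3 [652.6  70.7 179. ]
h4 [669.2  99.  179. ]
pivot [574.6 -65.5 179. ]
knobtop [673.5 121.6 215. ]
knobfoot [683.7 121.8 179. ]
FLdoor [511.8  62.4 165. ]
FRdoor [ 521.1 -143.4  165. ]
gapR [ 591.5 -140.2  167. ]
gapL [582.   65.7 167. ]
backL [704.1  71.4 167. ]
backR [ 713.9 -139.6  167. ]
cooker [658.9 183.2 150. ]
cookerlidedge [683.5 240.3 200. ]
lampbase [844.1 144.7  15. ]
bottles [898.8  29.1 120. ]
box [799.  -38.2  90. ]
essence [ 642.3 -237.    79. ]
essfoot [ 649. -244.    5.]
64.92383151572908 1.0559411863743553
```

```bash
python3 -m creep '[{"delta_pos":[35,0,21.5],"rot":[0,0,0],"jaw":45},{"delta_pos":[35,0,21.5],"rot":[0,0,0],"jaw":45},{"delta_pos":[35,0,21.5],"rot":[0,0,0],"jaw":45},{"delta_pos":[35,0,21.5],"rot":[0,0,0],"jaw":45},{"delta_pos":[0,0,0],"rot":[0,-0.117,0],"jaw":45},{"delta_pos":[0,0,0],"rot":[0,-0.117,0],"jaw":45},{"delta_pos":[0,0,0],"rot":[0,-0.117,0],"jaw":45},{"delta_pos":[0,0,0],"rot":[0,-0.117,0],"jaw":45},{"delta_pos":[0,0,0],"rot":[0,-0.117,0],"jaw":45},{"delta_pos":[0,0,0],"rot":[0,-0.117,0],"jaw":45}]'
python3 -m creep '[{"delta_pos":[0,0,0],"rot":[0,-0.117,0],"jaw":45},{"delta_pos":[0,0,0],"rot":[0,-0.117,0],"jaw":45},{"delta_pos":[0,0,0],"rot":[0,-0.12,0],"jaw":45},{"delta_pos":[0,34,0],"rot":[0,0,0],"jaw":45},{"delta_pos":[0,34,0],"rot":[0,0,0],"jaw":45},{"delta_pos":[0,34,0],"rot":[0,0,0],"jaw":45},{"delta_pos":[0,34,0],"rot":[0,0,0],"jaw":45},{"delta_pos":[0,34,0],"rot":[0,0,0],"jaw":45},{"delta_pos":[0,0,0],"rot":[0,0,0],"jaw":45},{"delta_pos":[0,0,0],"rot":[0,0,0],"jaw":45}]'
cat > st.py <<'E'
from h import *
def goto(p,yaw):
    s=arm.read_state();M=R.from_quat(s['ee_rot']).as_matrix();q=np.array(s['position'])
    y=np.arctan2(M[1,0],M[0,0]);print('pos',np.round(q,1),'yaw',round(y,4),'M',np.round(M,3).tolist(),'J',np.round(s['joints'],2),'F',np.round(s['contact_force'],1),'w',round(s['gripper_width'],1))
    print('tool delta',np.round(M.T@(np.array(p)-q),1),'rot y',round(y-yaw,4))
E
python3 -c "
from st import *
goto([682.2,123.5,187],1.057)
im,c=snap('wrist','w3')
cv2.imwrite('pics/w3.png',im[:,:,::-1])"
```

```text
clock: 5.33
position: [681.6, 120.6, 441.4]
ee_rot: [0.664, 0.245, -0.244, -0.663]
contact_force: [0.3, 0.5, 0.0]
gripper_width: 45.0
clock: 6.17
position: [681.1, 120.4, 270.1]
ee_rot: [0.611, 0.354, -0.357, -0.611]
contact_force: [0.5, -0.7, 0.9]
gripper_width: 45.1
pos [681.1 120.4 270.1] yaw 1.0548 M [[0.493, -0.003, -0.87], [0.87, -0.002, 0.493], [-0.004, -1.0, 0.002]] J [ 0.41  0.48  0.26  0.   -1.35 -0.92] F [ 0.5 -0.7  0.9] w 45.1
tool delta [ 3.5 83.1  0.4] rot y -0.0022
```

View pics/w3.png

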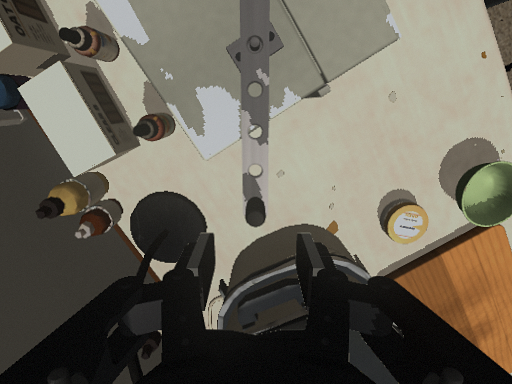

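```bash
python3 -c "
from st import *
np.set_printoptions(precision=0,suppress=True)
c=arm.calibration('scene');w=arm.calibration('wrist')
b=onz(c,(140,296),0);print('base',b)
for z in (100,150,200,250): print(z,proj(c,[b[0],b[1],z]),onz(c,(170,238),z),onz(w,(240,245),z),onz(w,(285,226),z))
print('knob ray',onz(w,(255,218),200))
"
```

```text
base [664. 426.   0.]
100 [[131. 281.]] [656. 248. 100.] [743. 192. 100.] [683. 197. 100.]
150 [[127. 272.]] [627. 271. 150.] [727. 170. 150.] [677. 174. 150.]
200 [[122. 263.]] [597. 294. 200.] [711. 148. 200.] [670. 151. 200.]
250 [[116. 254.]] [568. 317. 250.] [695. 126. 250.] [664. 129. 250.]
knob ray [688. 133. 200.]
```

```bash
python3 -m creep '[{"delta_pos":[1,20,0],"rot":[0,0,0],"jaw":45},{"delta_pos":[1,20,0],"rot":[0,0,0],"jaw":45},{"delta_pos":[1,20,0],"rot":[0,0,0],"jaw":45},{"delta_pos":[0,14,0],"rot":[0,0,0],"jaw":45},{"delta_pos":[0,9,0],"rot":[0,0,0],"jaw":45},{"delta_pos":[0,0,0],"rot":[0,0,0],"jaw":45},{"delta_pos":[0,0,0],"rot":[0,0,0],"jaw":5},{"delta_pos":[0,0,0],"rot":[0,0,0],"jaw":5},{"delta_pos":[0,0,0],"rot":[0,0,0],"jaw":5},{"delta_pos":[0,0,0],"rot":[0,0,0],"jaw":5}]'
cat > stay.py <<'E'
from st import *
O=np.array([587.2,-38.0]);YAW=.046
Rz=np.array([[np.cos(YAW),-np.sin(YAW)],[np.sin(YAW),np.cos(YAW)]])
W=lambda p:O+Rz@np.array(p,float)
PIN=W([35,50])
def pivot(th):
    s,c=np.sin(th),np.cos(th);return W([-130*s-12*c,105-130*c+12*s])
def pose(th,phi,h,L=215):
    P=pivot(th);d=PIN-P;u=d/np.linalg.norm(d)
    p=np.array([*(P+u*(L*np.cos(phi)-h*np.sin(phi))),170+L*np.sin(phi)+h*np.cos(phi)])
    x=np.array([*(u*np.cos(phi)),np.sin(phi)]);z=np.cross([*u,0],[0,0,-1.]);y=np.cross(z,x)
    return p,np.array([x,y,z]).T,np.linalg.norm(d)
def rows(wps,h,L,start=None):
    if start is None:
        s=arm.read_state();p,M=np.array(s['position']),R.from_quat(s['ee_rot']).as_matrix()
    else: p,M=start
    for th,phi in wps:
        q,N,r=pose(th,phi,h,L)
        d=M.T@(q-p);w=R.from_matrix(M.T@N).as_rotvec()
        print(f'th{th:.2f} phi{phi:.2f} r{r:.1f}',np.round(d,1).tolist(),np.round(w,3).tolist(),f'|{np.linalg.norm(d):.0f} {np.linalg.norm(w):.3f} p',np.round(q,0))
        p,M=q,N
    return p,M
E
python3 - <<'E'
from stay import *
from scipy.optimize import brentq
goto([682.2,123.5,187],1.057)
for r in (88.5,121,186.5): print(r,brentq(lambda t:np.linalg.norm(PIN-pivot(t))-r,-.2,1.99))
E
```

```text
clock: 7.05
position: [683.8, 124.6, 190.1]
ee_rot: [0.611, 0.357, -0.355, -0.611]
contact_force: [0.8, 1.6, 0.7]
gripper_width: 14.0
pos [683.8 124.6 190.1] yaw 1.0559 M [[0.492, 0.003, -0.87], [0.87, 0.001, 0.492], [0.002, -1.0, -0.002]] J [ 0.41  0.53  0.14  0.   -1.18 -0.93] F [0.8 1.6 0.7] w 14.0
tool delta [-1.7  3.1  0.8] rot y -0.0011
88.5 -0.00016796447940908523
121 0.5104681452101141
186.5 1.8267564206232525
```

```bash
python3 - <<'E'
from stay import *
s=arm.read_state();p=np.array(s['position']);P=pivot(0);u=(PIN-P)/np.linalg.norm(PIN-P)
L=u@(p[:2]-P);h=p[2]-170;print(L,h)
w=[(0,.08),(0,.16),(0,.22)]+[(t,.22) for t in np.linspace(.07,.49,7)]+[(t,.2) for t in (.58,.67,.77,.87)]+[(t,.18) for t in np.linspace(.97,1.47,6)]+[(t,.15) for t in (1.56,1.64,1.71,1.77,1.8268)]
rows(w,h,L)
E
```

```text
216.6292265130279 20.070463077389718
th0.00 phi0.08 r88.5 [-2.3, -17.3, 1.0] [0.002, -0.001, -0.078] |17 0.078 p [682. 123. 207.]
th0.00 phi0.16 r88.5 [-2.3, -17.2, 0.0] [0.0, 0.0, -0.08] |17 0.080 p [680. 120. 224.]
th0.00 phi0.22 r88.5 [-1.6, -13.0, -0.0] [-0.0, -0.0, -0.06] |13 0.060 p [678. 117. 237.]
th0.07 phi0.22 r92.7 [-4.5, -1.0, -10.2] [-0.02, 0.087, -0.0] |11 0.090 p [685. 108. 237.]
th0.14 phi0.22 r97.1 [-4.6, -1.0, -9.3] [-0.019, 0.083, 0.0] |10 0.085 p [690.  99. 237.]
th0.21 phi0.22 r101.5 [-4.7, -1.0, -8.5] [-0.018, 0.079, -0.0] |10 0.080 p [693.  89. 237.]
th0.28 phi0.22 r106.0 [-4.7, -1.0, -7.7] [-0.017, 0.075, -0.0] |9 0.077 p [695.  81. 237.]
th0.35 phi0.22 r110.6 [-4.7, -1.0, -7.1] [-0.016, 0.071, 0.0] |9 0.073 p [697.  72. 237.]
th0.42 phi0.22 r115.1 [-4.7, -1.0, -6.4] [-0.015, 0.068, -0.0] |8 0.070 p [697.  64. 237.]
th0.49 phi0.22 r119.7 [-4.6, -1.0, -5.9] [-0.015, 0.066, 0.0] |8 0.068 p [696.  57. 237.]
th0.58 phi0.20 r125.5 [-5.6, 3.0, -6.9] [-0.017, 0.082, 0.02] |9 0.086 p [695.  48. 233.]
th0.67 phi0.20 r131.2 [-5.8, -1.2, -6.2] [-0.016, 0.078, -0.0] |9 0.
[... 493 characters left out ...]
.1 [-5.0, -0.9, -3.3] [-0.013, 0.073, -0.0] |6 0.074 p [664.   8. 229.]
th1.37 phi0.18 r169.8 [-4.7, -0.9, -2.9] [-0.013, 0.072, 0.0] |6 0.073 p [659.   6. 229.]
th1.47 phi0.18 r174.1 [-4.3, -0.8, -2.5] [-0.013, 0.07, 0.0] |5 0.072 p [654.   4. 229.]
th1.56 phi0.15 r177.7 [-3.1, 5.9, -2.1] [-0.01, 0.063, 0.03] |7 0.070 p [652.   3. 222.]
th1.64 phi0.15 r180.6 [-2.9, -0.4, -1.7] [-0.008, 0.055, 0.0] |3 0.056 p [648.   2. 222.]
th1.71 phi0.15 r183.0 [-2.4, -0.4, -1.4] [-0.007, 0.048, 0.0] |3 0.049 p [645.   2. 222.]
th1.77 phi0.15 r184.9 [-1.9, -0.3, -1.1] [-0.006, 0.041, 0.0] |2 0.041 p [643.   1. 222.]
th1.83 phi0.15 r186.5 [-1.6, -0.2, -1.0] [-0.006, 0.039, -0.0] |2 0.039 p [641.   1. 222.]
```

```bash
python3 -m creep '[{"delta_pos":[-1,-9,0.5],"rot":[0,0,-0.04],"jaw":5},{"delta_pos":[-1.2,-8.6,0],"rot":[0,0,-0.04],"jaw":5},{"delta_pos":[-1.2,-8.6,0],"rot":[0,0,-0.04],"jaw":5},{"delta_pos":[-1.2,-8.6,0],"rot":[0,0,-0.04],"jaw":5},{"delta_pos":[-1.6,-13,0],"rot":[0,0,-0.06],"jaw":5},{"delta_pos":[0,0,0],"rot":[0,0,0],"jaw":5},{"delta_pos":[-4.5,-1,-10.2],"rot":[-0.02,0.087,0],"jaw":5},{"delta_pos":[-4.6,-1,-9.3],"rot":[-0.019,0.083,0],"jaw":5},{"delta_pos":[0,0,0],"rot":[0,0,0],"jaw":5},{"delta_pos":[0,0,0],"rot":[0,0,0],"jaw":5}]'
python3 - <<'E'
from stay import *
p,M,r=pose(.14,.22,20,216.6)
goto(p,0)
im,c=snap('wrist','w4')
E
```

```text
clock: 7.88
position: [688.8, 97.7, 234.9]
ee_rot: [-0.603, -0.37, 0.23, 0.668]
contact_force: [-0.2, 1.2, -0.6]
gripper_width: 14.0
pos [688.8  97.7 234.9] yaw 0.8833 M [[0.619, 0.138, -0.773], [0.754, 0.168, 0.635], [0.217, -0.976, -0.0]] J [ 0.32  0.43  0.12 -0.13 -1.08 -0.96] F [-0.2  1.2 -0.6] w 14.0
tool delta [ 1.6 -1.6 -0.2] rot y 0.8833
```

View pics/w4.png

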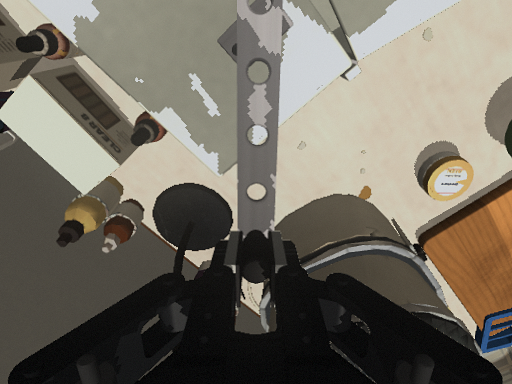

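```bash
python3 -m creep '[{"delta_pos":[-4.7,-1,-8.5],"rot":[-0.018,0.079,0],"jaw":5},{"delta_pos":[-4.7,-1,-7.7],"rot":[-0.017,0.075,0],"jaw":5},{"delta_pos":[-4.7,-1,-7.1],"rot":[-0.016,0.071,0],"jaw":5},{"delta_pos":[-4.7,-1,-6.4],"rot":[-0.015,0.068,0],"jaw":5},{"delta_pos":[-4.6,-1,-5.9],"rot":[-0.015,0.066,0],"jaw":5},{"delta_pos":[-5.6,3,-6.9],"rot":[-0.017,0.082,0.02],"jaw":5},{"delta_pos":[-5.8,-1.2,-6.2],"rot":[-0.016,0.078,0],"jaw":5},{"delta_pos":[-6.3,-1.3,-6.1],"rot":[-0.017,0.084,0],"jaw":5},{"delta_pos":[-6.1,-1.2,-5.3],"rot":[-0.016,0.081,0],"jaw":5},{"delta_pos":[0,0,0],"rot":[0,0,0],"jaw":5}]'
python3 -m creep '[{"delta_pos":[-5.5,3.1,-4.8],"rot":[-0.015,0.078,0.02],"jaw":5},{"delta_pos":[-5.6,-1,-4.2],"rot":[-0.014,0.076,0],"jaw":5},{"delta_pos":[-5.3,-1,-3.7],"rot":[-0.014,0.075,0],"jaw":5},{"delta_pos":[-5,-0.9,-3.3],"rot":[-0.013,0.073,0],"jaw":5},{"delta_pos":[-4.7,-0.9,-2.9],"rot":[-0.013,0.072,0],"jaw":5},{"delta_pos":[-4.3,-0.8,-2.5],"rot":[-0.013,0.07,0],"jaw":5},{"delta_pos":[-3.1,5.9,-2.1],"rot":[-0.01,0.063,0.03],"jaw":5},{"delta_pos":[-2.9,-0.4,-1.7],"rot":[-0.008,0.055,0],"jaw":5},{"delta_pos":[0,0,0],"rot":[0,0,0],"jaw":5},{"delta_pos":[0,0,0],"rot":[0,0,0],"jaw":5}]'
python3 - <<'E'
from stay import *
p,M,r=pose(1.64,.15,20,216.6);print(M.round(3).tolist())
goto(p,0)
im,c=snap('wrist','w5')
E
```

```text
clock: 8.77
position: [682.4, 24.4, 231.0]
ee_rot: [-0.695, -0.134, -0.007, 0.707]
contact_force: [0.7, 1.2, 1.3]
gripper_width: 13.7
clock: 9.6
position: [647.4, 1.5, 220.0]
ee_rot: [0.702, -0.083, 0.187, -0.682]
contact_force: [0.3, 0.9, 0.9]
gripper_width: 14.0
[[0.915, 0.138, 0.378], [-0.374, -0.057, 0.926], [0.149, -0.989, 0.0]]
pos [647.4   1.5 220. ] yaw -0.3853 M [[0.916, 0.138, 0.376], [-0.372, -0.057, 0.927], [0.149, -0.989, -0.001]] J [ 0.3   0.36 -0.1   0.11 -0.99 -2.31] F [0.3 0.9 0.9] w 14.0
tool delta [ 0.8 -2.   0.8] rot y -0.3853
```

View pics/w5.png

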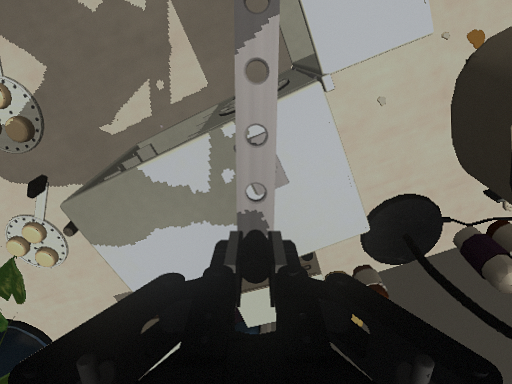

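```bash
python3 -m creep '[{"delta_pos":[-2,0,-1.2],"rot":[-0.006,0.042,0],"jaw":5},{"delta_pos":[-2,0,-1.2],"rot":[-0.006,0.042,0],"jaw":5},{"delta_pos":[-1.9,-0.3,-1.1],"rot":[-0.007,0.044,0],"jaw":5},{"delta_pos":[0,0,0],"rot":[0,0,0],"jaw":5},{"delta_pos":[0,0,0],"rot":[0,0,0],"jaw":5},{"delta_pos":[0,0,0],"rot":[0,0,0],"jaw":5},{"delta_pos":[0,0,0],"rot":[0,0,0],"jaw":5},{"delta_pos":[0,0,0],"rot":[0,0,0],"jaw":5},{"delta_pos":[0,0,0],"rot":[0,0,0],"jaw":5},{"delta_pos":[0,0,0],"rot":[0,0,0],"jaw":5}]'
python3 - <<'E'
from stay import *
p,M,r=pose(1.8268,.15,20,216.6)
goto(p,0)
im,c=snap('wrist')
P=pivot(1.8268);d=PIN-P;u=d/np.linalg.norm(d)
H=[*(P+u*(186.5*np.cos(.15)-9*np.sin(.15))),170+186.5*np.sin(.15)+9*np.cos(.15)]
print('hole',proj(c,H),'pintop',proj(c,[*PIN,188]),proj(c,[*PIN,170]))
cr=cv2.resize(im[120:280,170:350],None,fx=4,fy=3.7,interpolation=cv2.INTER_CUBIC)
sc=cv2.resize(arm.get_image('side')[120:240,220:400],None,fx=4,fy=4,interpolation=cv2.INTER_CUBIC)
cv2.imwrite('pics/w6.png',cr[:,:,::-1])
cv2.imwrite('pics/s6.png',sc[:,:,::-1])
E
```

```text
clock: 10.48
position: [640.4, 0.3, 219.5]
ee_rot: [0.695, -0.129, 0.232, -0.668]
contact_force: [-3.8, 0.9, -1.0]
gripper_width: 14.0
pos [6.404e+02 3.000e-01 2.195e+02] yaw -0.5183 M [[0.859, 0.13, 0.495], [-0.49, -0.074, 0.869], [0.149, -0.989, 0.0]] J [ 0.3   0.36 -0.12  0.13 -0.99 -2.46] F [-3.8  0.9 -1. ] w 14.0
tool delta [ 0.6 -2.6  1.4] rot y -0.5183
hole [[258.25207928 193.25236873]] pintop [[257.92313424 184.67065246]] [[257.68022968 173.49357367]]
```

View pics/w6.png

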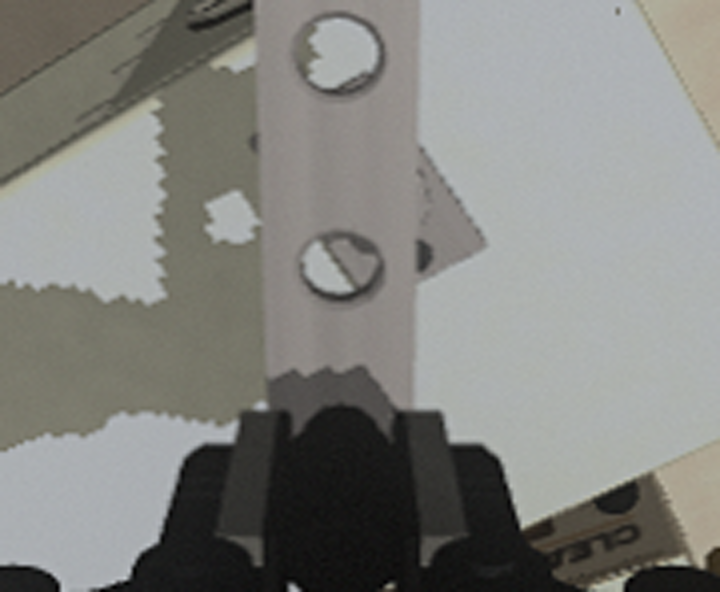

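```bash
python3 - <<'E'
from stay import *
T=1.8268
p,M,r=pose(T,.15,20,216.6)
rows([(T,.09),(T,.06),(T,.03),(T,0)],20,216.6,(p,M))
E
python3 -m creep '[{"delta_pos":[0.9,6.5,0],"rot":[0,0,0.03],"jaw":5},{"delta_pos":[0.9,6.5,0],"rot":[0,0,0.03],"jaw":5},{"delta_pos":[0,0,0],"rot":[0,0,0],"jaw":5},{"delta_pos":[0,0,0],"rot":[0,0,0],"jaw":5},{"delta_pos":[0,0,0],"rot":[0,0,0],"jaw":5},{"delta_pos":[0,0,0],"rot":[0,0,0],"jaw":5},{"delta_pos":[0,0,0],"rot":[0,0,0],"jaw":5},{"delta_pos":[0,0,0],"rot":[0,0,0],"jaw":5},{"delta_pos":[0,0,0],"rot":[0,0,0],"jaw":5},{"delta_pos":[0,0,0],"rot":[0,0,0],"jaw":5}]'
python3 - <<'E'
from stay import *
p,M,r=pose(1.8268,.09,20,216.6)
goto(p,0)
im,c=snap('wrist')
P=pivot(1.8268);d=PIN-P;u=d/np.linalg.norm(d);f=.09
H=[*(P+u*(186.5*np.cos(f)-9*np.sin(f))),170+186.5*np.sin(f)+9*np.cos(f)]
print('hole',proj(c,H),'pintop',proj(c,[*PIN,188]),proj(c,[*PIN,170]))
cr=cv2.resize(im[140:240,200:320],None,fx=6,fy=6,interpolation=cv2.INTER_CUBIC)
cv2.imwrite('pics/w7.png',cr[:,:,::-1])
E
```

```text
th1.83 phi0.09 r186.5 [0.8, 13.0, 0.0] [0.0, -0.0, 0.06] |13 0.060 p [644.   0. 209.]
th1.83 phi0.06 r186.5 [0.5, 6.5, -0.0] [-0.0, -0.0, 0.03] |7 0.030 p [645.  -1. 203.]
th1.83 phi0.03 r186.5 [0.5, 6.5, 0.0] [0.0, 0.0, 0.03] |7 0.030 p [645.  -1. 196.]
th1.83 phi0.00 r186.5 [0.5, 6.5, -0.0] [0.0, -0.0, 0.03] |7 0.030 p [646.  -1. 190.]
clock: 11.42
position: [643.9, -1.4, 208.1]
ee_rot: [0.691, -0.149, 0.212, -0.675]
contact_force: [-4.2, 1.4, 3.5]
gripper_width: 13.9
pos [643.9  -1.4 208.1] yaw -0.5174 M [[0.865, 0.08, 0.495], [-0.493, -0.045, 0.869], [0.091, -0.996, 0.001]] J [ 0.28  0.39 -0.07  0.08 -1.04 -2.4 ] F [-4.2  1.4  3.5] w 13.9
tool delta [-0.8 -1.3  1.1] rot y -0.5174
hole [[257.84933307 190.10464613]] pintop [[257.71096189 187.49832259]] [[257.45067625 176.97933534]]
```

View pics/w7.png

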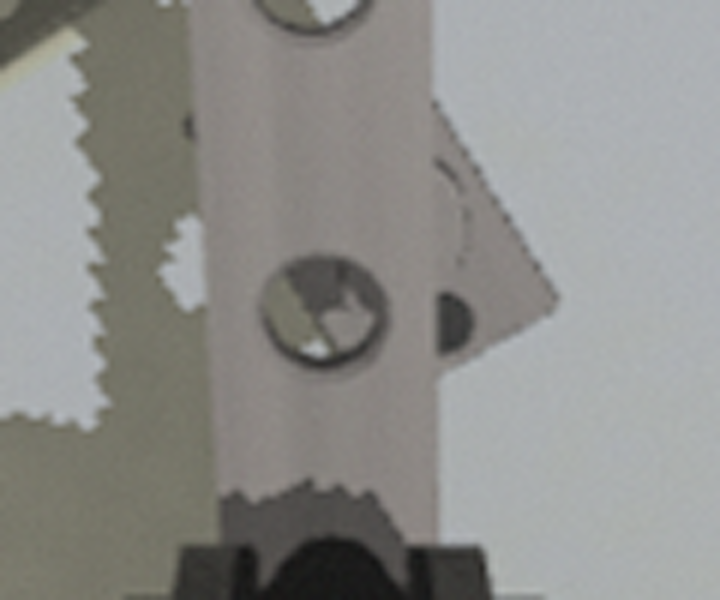

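```bash
python3 -m creep '[{"delta_pos":[-0.8,0,0],"rot":[0,0,0],"jaw":5},{"delta_pos":[0.2,3.2,0],"rot":[0,0,0.015],"jaw":5},{"delta_pos":[0.2,3.2,0],"rot":[0,0,0.015],"jaw":5},{"delta_pos":[0.2,3.2,0],"rot":[0,0,0.015],"jaw":5},{"delta_pos":[0.2,3.2,0],"rot":[0,0,0.015],"jaw":5},{"delta_pos":[0.2,3.2,0],"rot":[0,0,0.015],"jaw":5},{"delta_pos":[0,0,0],"rot":[0,0,0],"jaw":5},{"delta_pos":[0,0,0],"rot":[0,0,0],"jaw":5},{"delta_pos":[0,0,0],"rot":[0,0,0],"jaw":5},{"delta_pos":[0,0,0],"rot":[0,0,0],"jaw":5}]'
python3 - <<'E'
from stay import *
p,M,r=pose(1.8268,.0,20,216.6)
goto(p,0)
im,c=snap('wrist','w8')
cr=cv2.resize(im[140:240,200:320],None,fx=6,fy=6,interpolation=cv2.INTER_CUBIC)
cv2.imwrite('pics/w8.png',cr[:,:,::-1])
print(arm.read_state()['wrist_torque'])
E
```

```text
clock: 12.3
position: [647.8, -1.1, 204.0]
ee_rot: [-0.684, 0.169, -0.19, 0.684]
contact_force: [-17.9, 7.7, 36.6]
gripper_width: 13.7
pos [647.8  -1.1 204. ] yaw -0.5146 M [[0.87, 0.029, 0.492], [-0.492, -0.007, 0.871], [0.029, -1.0, 0.008]] J [ 0.25  0.43 -0.    0.02 -1.12 -2.35] F [-17.9   7.7  36.6] w 13.7
tool delta [-1.8 13.9 -1.1] rot y -0.5146
[1.94648737 4.55832957 0.27374787]
```

View pics/w8.png

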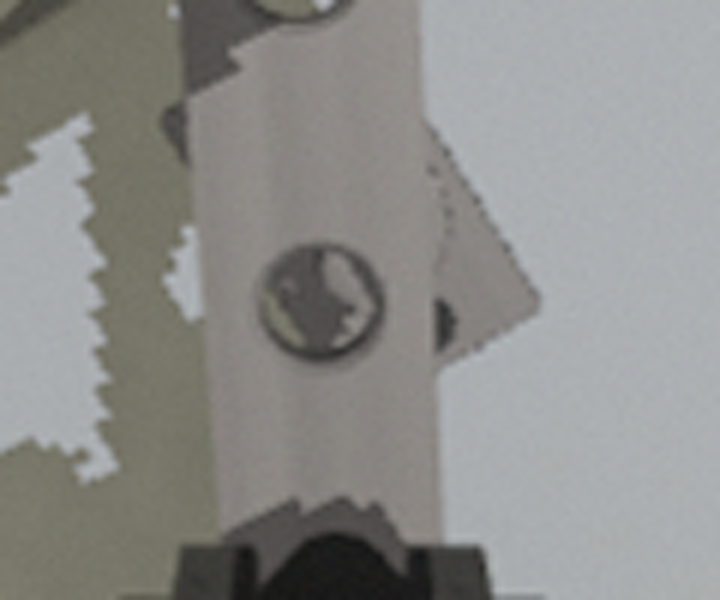

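```bash
python3 -m creep '[{"delta_pos":[-0.4,-4.7,0],"rot":[0,0,-0.022],"jaw":5},{"delta_pos":[-0.4,-4.7,0],"rot":[0,0,-0.022],"jaw":5},{"delta_pos":[-0.4,-4.7,0],"rot":[0,0,-0.022],"jaw":5},{"delta_pos":[0,0,0],"rot":[0,0,0],"jaw":5},{"delta_pos":[0,0,0],"rot":[0,0,0],"jaw":5},{"delta_pos":[0,0,0],"rot":[0,0,0],"jaw":5},{"delta_pos":[0,0,0],"rot":[0,0,0],"jaw":5},{"delta_pos":[0,0,0],"rot":[0,0,0],"jaw":5},{"delta_pos":[0,0,0],"rot":[0,0,0],"jaw":5},{"delta_pos":[0,0,0],"rot":[0,0,0],"jaw":5}]'
python3 - <<'E'
from stay import *
p,M,r=pose(1.8268,.08,20,216.6)
goto(p,0)
im,c=snap('wrist','w9')
print(proj(c,[[*PIN,188],[*PIN,170]]))
np.save('w9c.npy',[c['R'],c['R']]);
cr=cv2.resize(im[165:215,220:290],None,fx=10,fy=10,interpolation=cv2.INTER_CUBIC).astype(float)
cr=np.clip((cr-40)*1.6,0,255).astype('uint8')
cv2.imwrite('pics/w9.png',cr[:,:,::-1])
E
```

```text
clock: 13.18
position: [645.5, -1.1, 206.2]
ee_rot: [0.689, -0.152, 0.211, -0.676]
contact_force: [4.0, 0.8, 5.1]
gripper_width: 13.7
pos [645.5  -1.1 206.2] yaw -0.519 M [[0.865, 0.076, 0.496], [-0.494, -0.039, 0.868], [0.085, -0.996, 0.003]] J [ 0.28  0.4  -0.06  0.07 -1.05 -2.4 ] F [4.  0.8 5.1] w 13.7
tool delta [-1.6 -1.2  0.1] rot y -0.519
[[255.83610877 186.85680604]
 [255.67658884 176.4487395 ]]
```

View pics/w9.png

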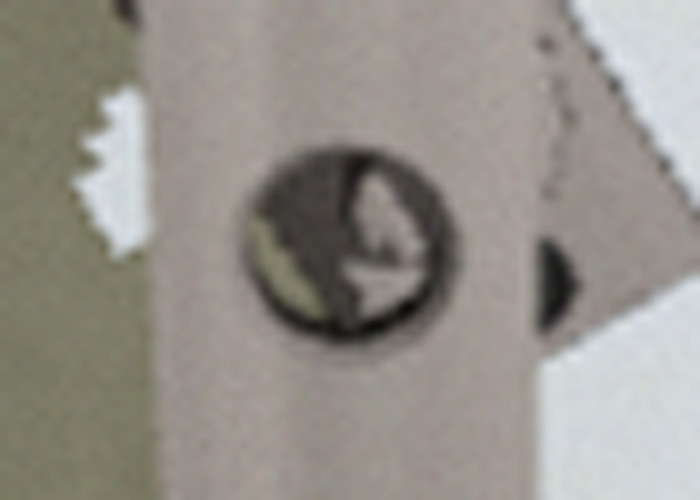

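```bash
python3 -m creep '[{"delta_pos":[-1,0,0],"rot":[0,0,0],"jaw":5},{"delta_pos":[-1,0,0],"rot":[0,0,0],"jaw":5},{"delta_pos":[0,2,0],"rot":[0,0,0.01],"jaw":5},{"delta_pos":[0,2,0],"rot":[0,0,0.01],"jaw":5},{"delta_pos":[0,0,0],"rot":[0,0,0],"jaw":5},{"delta_pos":[0,0,0],"rot":[0,0,0],"jaw":5},{"delta_pos":[0,0,0],"rot":[0,0,0],"jaw":5},{"delta_pos":[0,0,0],"rot":[0,0,0],"jaw":5},{"delta_pos":[0,0,0],"rot":[0,0,0],"jaw":5},{"delta_pos":[0,0,0],"rot":[0,0,0],"jaw":5}]'
for i in 1; do python3 -m creep '[{"delta_pos":[-1,0,0],"rot":[0,0,0],"jaw":5},{"delta_pos":[-1,0,0],"rot":[0,0,0],"jaw":5},{"delta_pos":[0,0,0],"rot":[0,0,0],"jaw":5},{"delta_pos":[0,0,0],"rot":[0,0,0],"jaw":5},{"delta_pos":[0,0,0],"rot":[0,0,0],"jaw":5},{"delta_pos":[0,0,0],"rot":[0,0,0],"jaw":5},{"delta_pos":[0,0,0],"rot":[0,0,0],"jaw":5},{"delta_pos":[0,0,0],"rot":[0,0,0],"jaw":5},{"delta_pos":[0,0,0],"rot":[0,0,0],"jaw":5},{"delta_pos":[0,0,0],"rot":[0,0,0],"jaw":5}]'; done
python3 - <<'E'
from stay import *
p,M,r=pose(1.8268,.08,20,216.6)
goto(p,0)
E
```

```text
clock: 14.07
position: [645.2, -0.5, 205.1]
ee_rot: [0.688, -0.157, 0.205, -0.678]
contact_force: [1.1, 0.1, 14.0]
gripper_width: 13.6
clock: 14.9
position: [645.0, -0.3, 205.3]
ee_rot: [0.688, -0.156, 0.207, -0.678]
contact_force: [5.9, -3.1, 12.3]
gripper_width: 13.9
pos [ 6.450e+02 -3.000e-01  2.053e+02] yaw -0.5189 M [[0.866, 0.066, 0.496], [-0.495, -0.031, 0.869], [0.073, -0.997, 0.006]] J [ 0.27  0.4  -0.05  0.05 -1.06 -2.39] F [ 5.9 -3.1 12.3] w 13.9
tool delta [-0.7 -2.  -0.4] rot y -0.5189
```

```bash
python3 -m creep '[{"delta_pos":[1,0,0],"rot":[0,0,0],"jaw":5},{"delta_pos":[1,0,0],"rot":[0,0,0],"jaw":5},{"delta_pos":[0,0,1],"rot":[0,0,0],"jaw":5},{"delta_pos":[0,0,1],"rot":[0,0,0],"jaw":5},{"delta_pos":[0,0,1],"rot":[0,0,0],"jaw":5},{"delta_pos":[0,0,0],"rot":[0,0,0],"jaw":5},{"delta_pos":[0,0,0],"rot":[0,0,0],"jaw":5},{"delta_pos":[0,0,0],"rot":[0,0,0],"jaw":5},{"delta_pos":[0,0,0],"rot":[0,0,0],"jaw":5},{"delta_pos":[0,0,0],"rot":[0,0,0],"jaw":5}]'
python3 -m creep '[{"delta_pos":[0,0,-1],"rot":[0,0,0],"jaw":5},{"delta_pos":[0,0,-1],"rot":[0,0,0],"jaw":5},{"delta_pos":[0,0,-1],"rot":[0,0,0],"jaw":5},{"delta_pos":[0,0,-1],"rot":[0,0,0],"jaw":5},{"delta_pos":[0,0,-1],"rot":[0,0,0],"jaw":5},{"delta_pos":[0,0,-1],"rot":[0,0,0],"jaw":5},{"delta_pos":[0,0,0],"rot":[0,0,0],"jaw":5},{"delta_pos":[0,0,0],"rot":[0,0,0],"jaw":5},{"delta_pos":[0,0,0],"rot":[0,0,0],"jaw":5},{"delta_pos":[0,0,0],"rot":[0,0,0],"jaw":5}]'
python3 - <<'E'
from stay import *
p,M,r=pose(1.8268,.08,20,216.6)
goto(p,0)
E
```

```text
clock: 15.73
position: [646.3, 1.8, 201.5]
ee_rot: [0.688, -0.159, 0.205, -0.678]
contact_force: [7.6, -3.0, 2.1]
gripper_width: 14.0
clock: 16.57
position: [645.4, 0.2, 201.5]
ee_rot: [0.686, -0.157, 0.206, -0.681]
contact_force: [10.5, 6.4, 0.7]
gripper_width: 13.5
pos [6.454e+02 2.000e-01 2.015e+02] yaw -0.5193 M [[0.866, 0.065, 0.496], [-0.495, -0.025, 0.869], [0.069, -0.998, 0.011]] J [ 0.27  0.41 -0.05  0.05 -1.05 -2.38] F [10.5  6.4  0.7] w 13.5
tool delta [-0.6 -5.8 -1. ] rot y -0.5193
```

```bash
python3 -m creep '[{"delta_pos":[1,0,1.5],"rot":[0,0,0],"jaw":5},{"delta_pos":[1,0,1.5],"rot":[0,0,0],"jaw":5},{"delta_pos":[0.2,3,0],"rot":[0,0,0.015],"jaw":5},{"delta_pos":[0.2,3,0],"rot":[0,0,0.015],"jaw":5},{"delta_pos":[0.2,3,0],"rot":[0,0,0.015],"jaw":5},{"delta_pos":[0.2,2,0],"rot":[0,0,0.015],"jaw":5},{"delta_pos":[0,0,0],"rot":[0,0,0],"jaw":5},{"delta_pos":[0,0,0],"rot":[0,0,0],"jaw":5},{"delta_pos":[0,0,0],"rot":[0,0,0],"jaw":5},{"delta_pos":[0,0,0],"rot":[0,0,0],"jaw":5}]'
python3 - <<'E'
from stay import *
p,M,r=pose(1.8268,.0,20,216.6)
goto(p,0)
E
```

```text
clock: 17.4
position: [647.3, -0.1, 189.1]
ee_rot: [-0.682, 0.18, -0.183, 0.685]
contact_force: [7.2, 4.1, -0.4]
gripper_width: 13.7
pos [ 6.473e+02 -1.000e-01  1.891e+02] yaw -0.5193 M [[0.868, 0.006, 0.496], [-0.496, 0.003, 0.868], [0.004, -1.0, 0.006]] J [ 0.25  0.45  0.   -0.   -1.12 -2.34] F [ 7.2  4.1 -0.4] w 13.7
tool delta [-0.5 -0.9 -1.7] rot y -0.5193
```

```bash
python3 -m creep '[{"delta_pos":[0,0,0],"rot":[0,0,0],"jaw":45},{"delta_pos":[0,0,0],"rot":[0,0,0],"jaw":45},{"delta_pos":[0,0,0],"rot":[0,0,0],"jaw":45},{"delta_pos":[0,-15,0],"rot":[0,0,0],"jaw":45},{"delta_pos":[0,-30,0],"rot":[0,0,0],"jaw":45},{"delta_pos":[0,-30,0],"rot":[0,0,0],"jaw":45},{"delta_pos":[0,-30,0],"rot":[0,-0.104,0],"jaw":45},{"delta_pos":[0,-30,0],"rot":[0,-0.104,0],"jaw":45},{"delta_pos":[0,-10,0],"rot":[0,-0.104,0],"jaw":45},{"delta_pos":[0,-10,0],"rot":[0,-0.104,0],"jaw":45}]'
python3 -m creep '[{"delta_pos":[0,-30,0],"rot":[0,-0.104,0],"jaw":45},{"delta_pos":[-26,-13,-27],"rot":[0,0,0],"jaw":60},{"delta_pos":[-26,-13,-27],"rot":[0,0,0],"jaw":60},{"delta_pos":[-26,-13,-27],"rot":[0,0,0],"jaw":60},{"delta_pos":[-26,-13,-27],"rot":[0,0,0],"jaw":60},{"delta_pos":[-26,0,-27],"rot":[0,0,0],"jaw":60},{"delta_pos":[-26,0,-27],"rot":[0,0,0],"jaw":60},{"delta_pos":[-26,0,-27],"rot":[0,0,0],"jaw":60},{"delta_pos":[-10,0,-27],"rot":[0,0,0],"jaw":60},{"delta_pos":[0,0,-27],"rot":[0,0,0],"jaw":60}]'
cat > plates.py <<'E'
from h import *
def masks():
    im,c=snap('wrist','wp')
    for n in ('plate_1_disc','plate_1_handle','stay_knob','stay','door'):
        for d in arm.masks_of('wrist',n)[:4]:
            m=np.array(d['pixels']);
            if m.sum()==0: continue
            ys,xs=np.nonzero(m);print(n,round(d['p'],2),np.round(d['location'],1),'n',m.sum(),'bbox',xs.min(),ys.min(),xs.max(),ys.max(),'world z5',np.round(onz(c,[xs.mean(),ys.mean()],5),0))
def fit(c,im,guess,yaw,rng=25):
    pass
if __name__=='__main__': masks()
E
python3 - <<'E'
from st import *
import plates
goto([0,0,0],0)
plates.masks()
E
```

```text
clock: 18.23
position: [644.2, -2.2, 346.9]
ee_rot: [-0.706, 0.033, -0.036, 0.706]
contact_force: [-0.7, 0.8, 0.1]
gripper_width: 45.0
clock: 19.07
position: [449.4, -246.2, 428.1]
ee_rot: [0.707, 0.001, 0.001, -0.707]
contact_force: [0.5, 0.7, -0.1]
gripper_width: 60.1
pos [ 449.4 -246.2  428.1] yaw 0.001 M [[1.0, 0.003, -0.001], [0.001, -0.0, 1.0], [0.003, -1.0, -0.0]] J [-0.18  0.11  0.12 -0.   -1.58 -1.39] F [ 0.5  0.7 -0.1] w 60.1
tool delta [-450.3  426.9  246.7] rot y 0.001
plate_1_disc 0.75 [241.3 157.9] n 2185 bbox 215 109 271 188 world z5 [ 483. -273.    5.]
plate_1_handle 0.94 [240.3 162.5] n 2046 bbox 215 110 269 188 world z5 [ 485. -274.    5.]
plate_1_handle 0.71 [209.6 234.5] n 1084 bbox 175 204 237 259 world z5 [ 647. -350.    5.]
stay_knob 0.68 [444.8 221.9] n 1914 bbox 396 168 494 281 world z5 [625. 183.   5.]
stay_knob 0.51 [433.3 211.8] n 19270 bbox 305 108 511 304 world z5 [579. 132.   5.]
stay 0.93 [448.2 226.3] n 1858 bbox 397 164 498 281 world z5 [625. 184.   5.]
door 0.83 [462.9 181.3] n 11878 bbox 395 108 511 282 world z5 [524. 193.   5.]
door 0.35 [205.4 232. ] n 982 bbox 176 206 236 259 world z5 [ 648. -349.    5.]
```

View pics/wp.png

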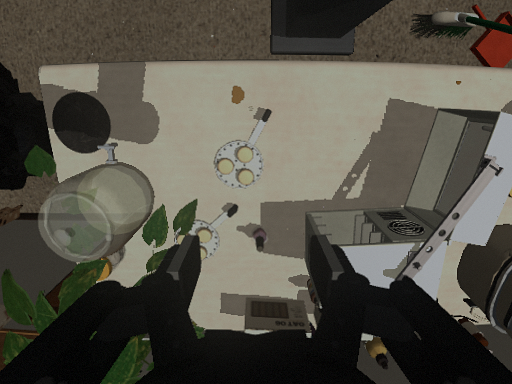

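```bash
cat > hand.py <<'E'
from h import *
def black(c,im,guess,win=22,z=22):
    # centroid/orientation of the black tab near guess (world xy)
    g=proj(c,[[*guess,z]])[0];x0,y0=int(g[0]-win),int(g[1]-win)
    x0=max(x0,0);y0=max(y0,0);m=(im[y0:y0+2*win,x0:x0+2*win].max(2)<60).astype('uint8')
    n,l,st,ce=cv2.connectedComponentsWithStats(m)
    out=[]
    for i in range(1,n):
        if st[i,4]>=12:
            ys,xs=np.nonzero(l==i);pts=np.array([onz(c,(x+x0,y+y0),z)[:2] for x,y in zip(xs,ys)])
            w,v=np.linalg.eigh(np.cov(pts.T));print('blob',st[i,4],'px',np.round(ce[i]+[x0,y0],1),'world',np.round(pts.mean(0),1),'len',np.round(np.sqrt(12*w),1),'ang',np.round(np.arctan2(v[1,1],v[0,1]),3))
E
python3 - <<'E'
from hand import *
im=cv2.imread('pics/wp.png')[:,:,::-1];c=arm.calibration('wrist')
for d,h in (((239,163.5),(262,114)),((203,237),(231,210))):
    a=onz(c,d,4);b=onz(c,h,22);v=a-b;print(np.round(a,1),np.round(b,1),'yaw',round(np.arctan2(v[1],v[0]),3),'dist',round(np.linalg.norm(v[:2]),1))
    black(c,im,b[:2])
E
```

```text
[ 494.6 -276.8    4. ] [ 396.6 -231.6   22. ] yaw -0.432 dist 107.8
blob 64 px [266.1 115. ] world [ 398.4 -223.9] len [ 9.6 22.5] ang 2.685
[ 659.1 -358.5    4. ] [ 588.1 -293.7   22. ] yaw -0.741 dist 96.2
blob 71 px [232.1 210.3] world [ 588.7 -291.4] len [12.  26.4] ang 2.482
```

```bash
python3 -m creep '[{"delta_pos":[-25,20,11],"rot":[0,0,0],"jaw":50},{"delta_pos":[-25,20,11],"rot":[0,0,0],"jaw":50},{"delta_pos":[0,38,0],"rot":[0,0.094,0],"jaw":50},{"delta_pos":[0,38,0],"rot":[0,0.094,0],"jaw":50},{"delta_pos":[0,38,0],"rot":[0,0.094,0],"jaw":50},{"delta_pos":[0,38,0],"rot":[0,0.094,0],"jaw":50},{"delta_pos":[0,38,0],"rot":[0,0.094,0],"jaw":50},{"delta_pos":[0,38,0],"rot":[0,0,0],"jaw":50},{"delta_pos":[0,20,0],"rot":[0,0,0],"jaw":50},{"delta_pos":[0,0,0],"rot":[0,0,0],"jaw":50}]'
python3 - <<'E'
from hand import *
from st import goto
im,c=snap('wrist','ha')
black(c,im,[398,-225],win=45)
d=arm.masks_of('wrist','plate_1_disc')[0];ys,xs=np.nonzero(d['pixels']);print(d['p'],xs.min(),ys.min(),xs.max(),ys.max())
goto([398.4,-223.9,2],-.46)
E
```

```text
clock: 20.2
position: [400.1, -221.4, 134.4]
ee_rot: [-0.688, 0.167, -0.161, 0.688]
contact_force: [-0.7, -0.4, 0.5]
gripper_width: 50.1
blob 294 px [250.3 186.3] world [ 394.7 -224.4] len [ 9.2 28.2] ang 2.64
0.62 206 172 291 315
pos [ 403.9 -222.8  139.1] yaw -0.4665 M [[0.893, 0.001, 0.45], [-0.45, -0.001, 0.893], [0.002, -1.0, 0.0]] J [-0.15  0.2  -0.51  0.   -0.85 -1.89] F [0.5 0.  1.5] w 50.3
tool delta [ -4.6 137.1  -3.5] rot y -0.0065
```

```bash
python3 -m creep '[{"delta_pos":[-3,25,-2.3],"rot":[0,0.024,0],"jaw":50},{"delta_pos":[-3.5,25,-2.3],"rot":[0,0,0],"jaw":50},{"delta_pos":[0,30,0],"rot":[0,0,0],"jaw":50},{"delta_pos":[0,30,0],"rot":[0,0,0],"jaw":50},{"delta_pos":[0,15,0],"rot":[0,0,0],"jaw":50},{"delta_pos":[0,9,0],"rot":[0,0,0],"jaw":50},{"delta_pos":[0,0,0],"rot":[0,0,0],"jaw":50},{"delta_pos":[0,0,0],"rot":[0,0,0],"jaw":0},{"delta_pos":[0,0,0],"rot":[0,0,0],"jaw":0},{"delta_pos":[0,0,0],"rot":[0,0,0],"jaw":0}]'
python3 - <<'E'
from hand import *
from st import goto
im,c=snap('wrist','hb')
d=arm.masks_of('wrist','plate_1_disc')
for e in d[:2]:
    ys,xs=np.nonzero(e['pixels']);print(e['p'],xs.min(),ys.min(),xs.max(),ys.max())
goto([396,-224,4],-.49)
E
```

```text
clock: 21.13
position: [397.1, -224.6, 6.4]
ee_rot: [-0.686, 0.17, -0.174, 0.686]
contact_force: [0.1, 0.4, 0.4]
gripper_width: 14.3
0.98 239 225 267 333
pos [ 397.  -224.6    6.4] yaw -0.4921 M [[0.881, 0.006, 0.472], [-0.472, -0.001, 0.881], [0.005, -1.0, 0.002]] J [-0.16  0.42 -0.67  0.   -0.48 -1.91] F [-0.8  1.   5.8] w 8.9
tool delta [-1.2  2.4  0.1] rot y -0.0021
```

```bash
python3 -m creep '[{"delta_pos":[0,-7,0],"rot":[0,0,0],"jaw":0},{"delta_pos":[0,-14,0],"rot":[0,0,0],"jaw":0},{"delta_pos":[0,-14,0],"rot":[0,0,0],"jaw":0},{"delta_pos":[0,-7,0],"rot":[0,0,0],"jaw":0},{"delta_pos":[0,0,0],"rot":[0,-0.09,0],"jaw":0},{"delta_pos":[0,0,0],"rot":[0,-0.09,0],"jaw":0},{"delta_pos":[0,0,0],"rot":[0,-0.09,0],"jaw":0},{"delta_pos":[0,0,0],"rot":[0,-0.09,0],"jaw":0},{"delta_pos":[0,0,0],"rot":[0,-0.09,0],"jaw":0},{"delta_pos":[0,0,0],"rot":[0,-0.088,0],"jaw":0}]'
python3 -m creep '[{"delta_pos":[0.5,0,10],"rot":[0,0,0],"jaw":0},{"delta_pos":[1.3,0,20],"rot":[0,0,0],"jaw":0},{"delta_pos":[1.3,0,20],"rot":[0,0,0],"jaw":0},{"delta_pos":[1.3,0,20],"rot":[0,0,0],"jaw":0},{"delta_pos":[1.3,0,20],"rot":[0,0,0],"jaw":0},{"delta_pos":[1.3,0,20],"rot":[0,0,0],"jaw":0},{"delta_pos":[1.3,0,18],"rot":[0,0,0],"jaw":0},{"delta_pos":[0.5,0,10],"rot":[0,0,0],"jaw":0},{"delta_pos":[0,0,0],"rot":[0,0,0],"jaw":0},{"delta_pos":[0,0,0],"rot":[0,0,0],"jaw":0}]'
python3 - <<'E'
from hand import *
from st import goto
goto([400,-86.6,48],.046)
im,c=snap('wrist','hc')
for cam in ('wrist','side'):
  if cam=='side': im,c2=snap('side','sc')
  for e in arm.masks_of(cam,'plate_1_disc')[:3]:
    ys,xs=np.nonzero(e['pixels']);print(cam,e['p'],xs.min(),ys.min(),xs.max(),ys.max(),len(xs))
E
```

```text
clock: 22.07
position: [395.3, -224.2, 47.0]
ee_rot: [0.707, 0.018, -0.017, -0.707]
contact_force: [0.3, -0.4, -0.3]
gripper_width: 8.9
clock: 22.9
position: [397.9, -85.4, 47.0]
ee_rot: [0.707, 0.017, -0.015, -0.707]
contact_force: [0.3, -0.1, -0.9]
gripper_width: 8.8
pos [397.9 -85.4  47. ] yaw 0.0457 M [[0.999, 0.002, -0.046], [0.046, -0.0, 0.999], [0.002, -1.0, -0.0]] J [ 0.19  0.27 -0.75  0.   -0.55 -1.72] F [ 0.3 -0.1 -0.9] w 8.8
tool delta [ 2.  -1.  -1.3] rot y -0.0003
wrist 0.66 241 225 268 333 1936
wrist 0.53 455 241 511 383 4085
side 0.93 233 221 276 239 507
```

View pics/hc.png

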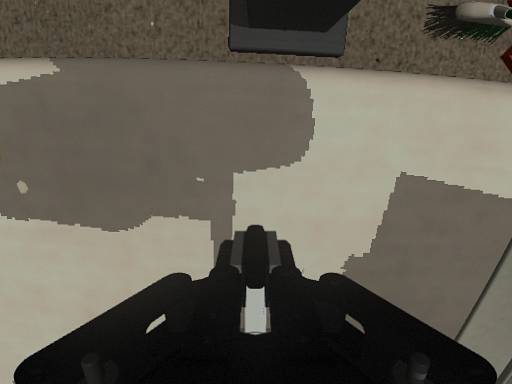

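```bash
cat > chk.py <<'E'
from h import *
def disc_bbox(cam,cen,tilt=0,yaw=.046,zt=0):
    c=arm.calibration(cam);a=np.linspace(0,2*np.pi,73)
    P=np.array([[50*np.cos(t),50*np.sin(t),0] for t in a]);P=R.from_euler('zy',[yaw,tilt]).as_matrix()@P.T
    q=proj(c,P.T+np.array(cen));return np.round([q[:,0].min(),q[:,1].min(),q[:,0].max(),q[:,1].max()],1)
E
python3 - <<'E'
from chk import *
for x in (505,511,517):
  for t in (0,.05,.1): print(x,t,disc_bbox('side',[x,-80,43-113*np.sin(t)],t), disc_bbox('scene',[x,-80,43-113*np.sin(t)],t))
snap('scene','x')
for e in arm.masks_of('scene','plate_1_disc')[:3]:
    ys,xs=np.nonzero(e['pixels']);print(e['p'],xs.min(),ys.min(),xs.max(),ys.max(),len(xs))
m=arm.masks_of('side','plate_1_disc')[0]['pixels']
ys,xs=np.nonzero(m);print([(x,ys[xs==x].min(),ys[xs==x].max()) for x in range(xs.min(),xs.max()+1,4)])
E
```

```text
505 0 [242.9 223.2 274.6 239.3] [246.  187.9 272.9 208.3]
505 0.05 [242.9 225.  274.5 240.6] [246.  189.1 272.9 209.1]
505 0.1 [243.  226.7 274.5 242. ] [246.1 190.3 272.8 209.9]
511 0 [244.6 222.9 276.3 238.8] [244.6 187.3 271.5 207.7]
511 0.05 [244.6 224.6 276.3 240.2] [244.6 188.5 271.4 208.5]
511 0.1 [244.7 226.3 276.2 241.5] [244.7 189.7 271.4 209.3]
517 0 [246.4 222.5 278.  238.4] [243.1 186.8 270.  207.1]
517 0.05 [246.4 224.2 278.  239.8] [243.2 188.  270.  207.9]
517 0.1 [246.5 225.9 277.9 241.1] [243.3 189.2 269.9 208.7]
0.79 245 188 265 209 284
[(233, np.int64(237), np.int64(239)), (237, np.int64(235), np.int64(239)), (241, np.int64(235), np.int64(237)), (245, np.int64(232), np.int64(236)), (249, np.int64(226), np.int64(237)), (253, np.int64(224), np.int64(238)), (257, np.int64(223), np.int64(239)), (261, np.int64(221), np.int64(239)), (265, np.int64(222), np.int64(239)), (269, np.int64(223), np.int64(238)), (273, np.int64(226), np.int64(236))]
```

```bash
python3 -m creep '[{"delta_pos":[8,0,-1.3],"rot":[0,0,0],"jaw":0},{"delta_pos":[13,0,0],"rot":[0,0,0],"jaw":0},{"delta_pos":[13,0,0],"rot":[0,0,0],"jaw":0},{"delta_pos":[13,0,0],"rot":[0,0,0],"jaw":0},{"delta_pos":[13,0,0],"rot":[0,0,0],"jaw":0},{"delta_pos":[10,0,0],"rot":[0,0,0],"jaw":0},{"delta_pos":[10,0,0],"rot":[0,0,0],"jaw":0},{"delta_pos":[5,0,0],"rot":[0,0,0],"jaw":0},{"delta_pos":[0,0,0],"rot":[0,0,0],"jaw":0},{"delta_pos":[0,0,0],"rot":[0,0,0],"jaw":0}]'
python3 -c "
from st import *
goto([533.1,-80.5,41.4],.046)"
```

```text
clock: 24.08
position: [482.7, -83.6, 46.7]
ee_rot: [0.707, 0.016, -0.015, -0.707]
contact_force: [-0.4, 0.4, -1.0]
gripper_width: 8.9
pos [482.7 -83.6  46.7] yaw 0.045 M [[0.999, 0.001, -0.045], [0.045, -0.0, 0.999], [0.001, -1.0, -0.0]] J [ 0.16  0.39 -0.55  0.   -0.63 -1.69] F [-0.4  0.4 -1. ] w 8.9
tool delta [50.5  5.4  0.8] rot y -0.001
```

```bash
python3 -m creep '[{"delta_pos":[8,0,0],"rot":[0,0,0],"jaw":0},{"delta_pos":[8,0,0],"rot":[0,0,0],"jaw":0},{"delta_pos":[8,0,0],"rot":[0,0,0],"jaw":0},{"delta_pos":[8,0,0],"rot":[0,0,0],"jaw":0},{"delta_pos":[8,0,0],"rot":[0,0,0],"jaw":0},{"delta_pos":[0,2,0],"rot":[0,0,0],"jaw":0},{"delta_pos":[0,2,0],"rot":[0,0,0],"jaw":0},{"delta_pos":[0,0,0],"rot":[0,0,0],"jaw":0},{"delta_pos":[0,0,0],"rot":[0,0,0],"jaw":0},{"delta_pos":[0,0,0],"rot":[0,0,0],"jaw":0}]'
python3 -m creep '[{"delta_pos":[3,0,0],"rot":[0,0,0],"jaw":0},{"delta_pos":[3,0,0],"rot":[0,0,0],"jaw":0},{"delta_pos":[3,0,0],"rot":[0,0,0],"jaw":0},{"delta_pos":[0,0,0],"rot":[0,0,0],"jaw":0},{"delta_pos":[0,0,0],"rot":[0,0,0],"jaw":0},{"delta_pos":[0,0,0],"rot":[0,0,0],"jaw":0},{"delta_pos":[0,0,0],"rot":[0,0,0],"jaw":0},{"delta_pos":[0,0,0],"rot":[0,0,0],"jaw":0},{"delta_pos":[0,0,0],"rot":[0,0,0],"jaw":0},{"delta_pos":[0,0,0],"rot":[0,0,0],"jaw":0}]'
python3 -c "
from st import *
goto([533.1,-80.5,41.4],.046)"
```

```text
clock: 24.92
position: [522.6, -81.8, 43.0]
ee_rot: [0.707, 0.017, -0.015, -0.707]
contact_force: [-0.2, -0.1, -1.6]
gripper_width: 9.0
clock: 25.75
position: [532.0, -81.3, 43.1]
ee_rot: [0.707, 0.017, -0.015, -0.707]
contact_force: [0.2, 0.2, -0.9]
gripper_width: 8.8
pos [532.  -81.3  43.1] yaw 0.0455 M [[0.999, 0.002, -0.045], [0.045, -0.0, 0.999], [0.002, -1.0, -0.0]] J [ 0.15  0.45 -0.44  0.   -0.68 -1.68] F [ 0.2  0.2 -0.9] w 8.8
tool delta [1.1 1.7 0.7] rot y -0.0005
```

```bash
python3 -m creep '[{"delta_pos":[0,1,0],"rot":[0,0,0],"jaw":0},{"delta_pos":[0,1,0],"rot":[0,0,0],"jaw":0},{"delta_pos":[0,0.5,0],"rot":[0,0,0],"jaw":0},{"delta_pos":[2,0,0],"rot":[0,0,0],"jaw":0},{"delta_pos":[0,0,0],"rot":[0,0,0],"jaw":0},{"delta_pos":[0,0,0],"rot":[0,0,0],"jaw":0},{"delta_pos":[0,0,0],"rot":[0,0,0],"jaw":0},{"delta_pos":[0,0,0],"rot":[0,0,0],"jaw":0},{"delta_pos":[0,0,0],"rot":[0,0,0],"jaw":0},{"delta_pos":[0,0,0],"rot":[0,0,0],"jaw":0}]'
python3 -m creep '[{"delta_pos":[2,0,0],"rot":[0,0,0],"jaw":0},{"delta_pos":[2,0,0],"rot":[0,0,0],"jaw":0},{"delta_pos":[0,0,0],"rot":[0,0,0],"jaw":0},{"delta_pos":[0,0,0],"rot":[0,0,0],"jaw":0},{"delta_pos":[0,0,0],"rot":[0,0,0],"jaw":0},{"delta_pos":[0,0,0],"rot":[0,0,0],"jaw":0},{"delta_pos":[0,0,0],"rot":[0,0,0],"jaw":0},{"delta_pos":[0,0,0],"rot":[0,0,0],"jaw":0},{"delta_pos":[0,0,0],"rot":[0,0,0],"jaw":0},{"delta_pos":[0,0,0],"rot":[0,0,0],"jaw":0}]'
```

```text
clock: 26.58
position: [534.4, -81.3, 41.0]
ee_rot: [0.707, 0.017, -0.015, -0.707]
contact_force: [-2.8, -0.7, 4.8]
gripper_width: 9.1
clock: 27.42
position: [535.1, -81.3, 40.5]
ee_rot: [0.707, 0.014, -0.017, -0.707]
contact_force: [-7.6, 0.4, 9.5]
gripper_width: 8.8
```

```bash
python3 -m creep '[{"delta_pos":[-3,-2,0],"rot":[0,0,0],"jaw":0},{"delta_pos":[0,0,0],"rot":[0,0,0],"jaw":0},{"delta_pos":[0,0,0],"rot":[0,0,0],"jaw":40},{"delta_pos":[0,0,0],"rot":[0,0,0],"jaw":40},{"delta_pos":[0,0,0],"rot":[0,0,0],"jaw":40},{"delta_pos":[0,-25,0],"rot":[0,0,0],"jaw":40},{"delta_pos":[0,-30,0],"rot":[0,0,0],"jaw":40},{"delta_pos":[0,-35,0],"rot":[0,0,0],"jaw":40},{"delta_pos":[0,-35,0],"rot":[0,0,0],"jaw":40},{"delta_pos":[0,0,-30],"rot":[0,0,0],"jaw":40}]'
python3 -m creep '[{"delta_pos":[3,0,-36],"rot":[0,0,0],"jaw":40},{"delta_pos":[3,0,-36],"rot":[0,0,0],"jaw":40},{"delta_pos":[3,0,-36],"rot":[0,0,0],"jaw":40},{"delta_pos":[3,0,-36],"rot":[0,0,0],"jaw":40},{"delta_pos":[3,0,-36],"rot":[0,0,0],"jaw":40},{"delta_pos":[0,0,0],"rot":[0,0.12,0],"jaw":40},{"delta_pos":[0,0,0],"rot":[0,0.12,0],"jaw":40},{"delta_pos":[0,0,0],"rot":[0,0.12,0],"jaw":40},{"delta_pos":[0,0,0],"rot":[0,0.12,0],"jaw":40},{"delta_pos":[0,0,0],"rot":[0,0.12,0],"jaw":40}]'
python3 - <<'E'
from hand import *
from st import goto
goto([588.7,-291.4,150],-.7)
im,c=snap('wrist','hd')
black(c,im,[588.7,-291.4],win=40)
for e in arm.masks_of('wrist','plate_1_handle')[:3]:
    ys,xs=np.nonzero(e['pixels']);print('wrist',e['p'],xs.min(),ys.min(),xs.max(),ys.max(),len(xs))
snap('side','sd');snap('scene','scd')
for cam in ('side','scene'):
  for e in arm.masks_of(cam,'plate_1_handle')[:4]+arm.masks_of(cam,'plate_1_disc')[:4]:
    ys,xs=np.nonzero(e['pixels']);print(cam,e['p'],xs.min(),ys.min(),xs.max(),ys.max(),len(xs))
  print('pred home',cam,disc_bbox(cam,[0,0,0]) if 0 else '')
E
```

```text
clock: 28.25
position: [541.3, -109.0, 175.6]
ee_rot: [0.707, 0.025, -0.012, -0.706]
contact_force: [1.8, -0.1, 0.4]
gripper_width: 40.0
clock: 29.08
position: [559.4, -290.4, 167.2]
ee_rot: [-0.679, 0.195, -0.196, 0.68]
contact_force: [-1.1, -0.5, 0.6]
gripper_width: 39.9
pos [ 559.4 -290.4  167.2] yaw -0.5609 M [[0.847, 0.002, 0.532], [-0.532, -0.0, 0.847], [0.002, -1.0, 0.001]] J [-0.22  0.44 -0.07 -0.   -1.06 -1.91] F [-1.1 -0.5  0.6] w 39.9
tool delta [25.3 17.3 14.8] rot y 0.1391
blob 257 px [267.6 202. ] world [ 587.6 -292.8] len [10.7 28.2] ang 2.438
blob 130 px [299.  237.2] world [ 642.1 -284.8] len [10.9 16.6] ang 0.879
wrist 0.85 430 22 511 144 3846
side 0.75 266 217 291 231 133
side 0.57 264 216 292 232 212
side 0.47 227 165 291 177 234
pred home side 
scene 0.71 210 166 247 217 358
scene 0.69 230 179 255 197 181
scene 0.73 230 179 255 197 171
pred home scene
```

View pics/hd.png

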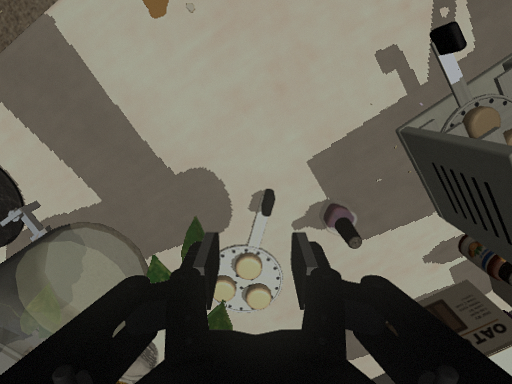

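```bash
python3 - <<'E'
from hand import *
from st import goto
c=arm.calibration('wrist')
a=onz(c,(249.5,278.5),4)[:2];h=np.array([587.6,-292.8]);v=a-h;print(a,np.linalg.norm(v),np.arctan2(v[1],v[0]))
goto([588.5,-293.6,6.4],-.704)
for z in (100,150): print(onz(c,(200,240),z))
E
```

```text
[ 669.53503546 -366.79135502] 110.39959534484844 -0.7344971019661592
pos [ 559.4 -290.2  167.6] yaw -0.5532 M [[0.851, 0.002, 0.525], [-0.525, -0.0, 0.851], [0.002, -1.0, 0.001]] J [-0.22  0.44 -0.07 -0.   -1.06 -1.9 ] F [ 0.7  0.6 -0.3] w 40.2
tool delta [ 26.3 161.3  12.2] rot y 0.1508
[ 561.19419875 -344.86135452  100.        ]
[ 544.73324198 -322.08120479  150.        ]
```

```bash
python3 - <<'E'
from hand import *
c=arm.calibration('wrist')
w1=dict(c);w1['R']=np.array([[-4.94548787e-04,9.99999852e-01,-2.24563256e-04],[9.53966111e-01,5.39132513e-04,2.99913936e-01],[2.99914013e-01,-6.59036628e-05,-9.53966236e-01]]);w1['t']=np.array([244.31919907,-540.51392161,440.62045073])
print('tab',tri([ray(w1,(231.5,203)),ray(c,(267.6,202))]))
print('disc',tri([ray(w1,(199,233)),ray(c,(249.5,278.5))]))
for a,b in (((195,196),(196,217)),((177,233),(193,262)),((165,206),(196,217)),((165,206),(152,256)),((145,245),(170,283))): print(a,b,tri([ray(w1,a),ray(c,b)]))
E
```

```text
tab (array([ 594.13942462, -295.18586334,    1.00322035]), [0.659210991612473, 0.6592109916125682])
disc (array([ 668.12191922, -368.83068781,    1.41760458]), [2.9088191674484896, 2.908819167448443])
(195, 196) (196, 217) (array([ 561.12314292, -363.09756278,   39.05136115]), [3.8916936354761553, 3.891693635476083])
(177, 233) (193, 262) (array([ 606.55733517, -387.46801678,   75.80967581]), [21.78647644507244, 21.7864764450722])
(165, 206) (196, 217) (array([ 590.91825438, -419.36665634,  -25.46149647]), [32.93148381517239, 32.931483815172236])
(165, 206) (152, 256) (array([ 570.94649025, -418.28063461,   60.51800495]), [7.314065726683737, 7.314065726683852])
(145, 245) (170, 283) (array([ 647.03801014, -466.3126362 ,   26.5457702 ]), [34.20008742328744, 34.20008742328757])
```

```bash
python3 -m creep '[{"delta_pos":[26.5,0,12],"rot":[0,0,0],"jaw":40},{"delta_pos":[0,35,0],"rot":[0,0.08,0],"jaw":40},{"delta_pos":[0,35,0],"rot":[0,0.075,0],"jaw":40},{"delta_pos":[0,35,0],"rot":[0,0,0],"jaw":40},{"delta_pos":[0,25,0],"rot":[0,0,0],"jaw":40},{"delta_pos":[0,18,0],"rot":[0,0,0],"jaw":40},{"delta_pos":[0,10,0],"rot":[0,0,0],"jaw":40},{"delta_pos":[0,0,0],"rot":[0,0,0],"jaw":40},{"delta_pos":[0,0,0],"rot":[0,0,0],"jaw":40},{"delta_pos":[0,0,0],"rot":[0,0,0],"jaw":40}]'
python3 - <<'E'
from hand import *
from st import goto
goto([588.5,-293.6,6.4],-.71)
im,c=snap('wrist','he')
black(c,im,[588.5,-293.6],win=30)
E
```

```text
clock: 30.32
position: [589.8, -294.4, 11.5]
ee_rot: [-0.663, 0.243, -0.247, 0.663]
contact_force: [-0.3, -0.7, 0.0]
gripper_width: 40.3
pos [ 589.8 -294.4   11.5] yaw -0.7088 M [[0.759, 0.005, 0.651], [-0.651, -0.001, 0.759], [0.005, -1.0, 0.002]] J [-0.22  0.65 -0.14  0.   -0.77 -2.06] F [-0.3 -0.7  0. ] w 40.3
tool delta [-1.6  5.1 -0.3] rot y 0.0012
blob 1110 px [257.6 253.1] world [ 588.3 -292.3] len [10.2 32.8] ang 2.374
```

```bash
python3 -m creep '[{"delta_pos":[0,4.5,0],"rot":[0,0,0],"jaw":40},{"delta_pos":[0,0,0],"rot":[0,0,0],"jaw":40},{"delta_pos":[0,0,0],"rot":[0,0,0],"jaw":0},{"delta_pos":[0,0,0],"rot":[0,0,0],"jaw":0},{"delta_pos":[0,0,0],"rot":[0,0,0],"jaw":0},{"delta_pos":[0,0,0],"rot":[0,0,0],"jaw":0},{"delta_pos":[0,0,0],"rot":[0,0,0],"jaw":0},{"delta_pos":[0,0,0],"rot":[0,0,0],"jaw":0},{"delta_pos":[0,0,0],"rot":[0,0,0],"jaw":0},{"delta_pos":[0,0,0],"rot":[0,0,0],"jaw":0}]'
python3 -m creep '[{"delta_pos":[0,-5,0],"rot":[0,0,0],"jaw":0},{"delta_pos":[0,-7,0],"rot":[0,0,0],"jaw":0},{"delta_pos":[-10,0,0],"rot":[0,0,0],"jaw":0},{"delta_pos":[-20,0,0],"rot":[0,0,0],"jaw":0},{"delta_pos":[-20,0,0],"rot":[0,0,0],"jaw":0},{"delta_pos":[-20,0,0],"rot":[0,0,0],"jaw":0},{"delta_pos":[-20,0,0],"rot":[0,0,0],"jaw":0},{"delta_pos":[-20,0,0],"rot":[0,0,0],"jaw":0},{"delta_pos":[-20,0,0],"rot":[0,0,0],"jaw":0},{"delta_pos":[-10,0,0],"rot":[0,0,0],"jaw":0}]'
python3 - <<'E'
from st import goto
goto([400,-86.6,6.4+82],.046)
E
```

```text
clock: 31.2
position: [588.8, -294.1, 5.7]
ee_rot: [-0.663, 0.245, -0.247, 0.663]
contact_force: [-0.9, -0.3, 3.6]
gripper_width: 8.9
clock: 32.03
position: [479.8, -201.6, 16.9]
ee_rot: [-0.663, 0.246, -0.246, 0.663]
contact_force: [-0.2, -0.2, -1.5]
gripper_width: 8.9
pos [ 479.8 -201.6   16.9] yaw -0.7097 M [[0.759, -0.0, 0.652], [-0.652, 0.001, 0.759], [-0.001, -1.0, 0.0]] J [-0.09  0.47 -0.5  -0.   -0.6  -2.19] F [-0.2 -0.2 -1.5] w 8.9
tool delta [-135.5  -71.4   35.3] rot y -0.7557
```

```bash
python3 -m creep '[{"delta_pos":[-8,-10,2],"rot":[0,0,0],"jaw":0},{"delta_pos":[-18,-18,5],"rot":[0,0,0],"jaw":0},{"delta_pos":[-20,-18,5],"rot":[0,0,0],"jaw":0},{"delta_pos":[-20,-18,5],"rot":[0,0,0],"jaw":0},{"delta_pos":[-20,-7,5],"rot":[0,0,0],"jaw":0},{"delta_pos":[-20,0,5],"rot":[0,0,0],"jaw":0},{"delta_pos":[-20,0,5],"rot":[0,0,0],"jaw":0},{"delta_pos":[-9.5,0,3],"rot":[0,0,0],"jaw":0},{"delta_pos":[0,0,0],"rot":[0,-0.094,0],"jaw":0},{"delta_pos":[0,0,0],"rot":[0,-0.094,0],"jaw":0}]'
python3 -m creep '[{"delta_pos":[0,0,0],"rot":[0,-0.0945,0],"jaw":0},{"delta_pos":[0,0,0],"rot":[0,-0.0945,0],"jaw":0},{"delta_pos":[0,0,0],"rot":[0,-0.0945,0],"jaw":0},{"delta_pos":[0,0,0],"rot":[0,-0.0945,0],"jaw":0},{"delta_pos":[0,0,0],"rot":[0,-0.0945,0],"jaw":0},{"delta_pos":[0,0,0],"rot":[0,-0.0945,0],"jaw":0},{"delta_pos":[0,0,0],"rot":[0,0,0],"jaw":0},{"delta_pos":[0,0,0],"rot":[0,0,0],"jaw":0},{"delta_pos":[0,0,0],"rot":[0,0,0],"jaw":0},{"delta_pos":[0,0,0],"rot":[0,0,0],"jaw":0}]'
python3 - <<'E'
from chk import *
from st import goto
goto([400,-86.6,5.7+80.5],.046)
q=np.array(arm.read_state()['position'])
for cam in ('side','scene'):
  im,_=snap(cam,'y'+cam)
  for e in arm.masks_of(cam,'plate_1_disc')[:2]:
    ys,xs=np.nonzero(e['pixels']);print(cam,e['p'],xs.min(),ys.min(),xs.max(),ys.max(),len(xs))
  for t in (0,.05): print('pred',disc_bbox(cam,[q[0]+113,q[1]+5,q[2]-3.7-113*np.sin(t)],t))
E
```

```text
clock: 32.87
position: [402.5, -87.5, 88.2]
ee_rot: [-0.683, 0.179, -0.181, 0.684]
contact_force: [1.3, 0.7, -1.8]
gripper_width: 8.9
clock: 33.7
position: [402.3, -88.0, 87.8]
ee_rot: [0.707, 0.016, -0.015, -0.707]
contact_force: [-0.3, 1.0, -1.5]
gripper_width: 8.9
pos [402.3 -88.   87.8] yaw 0.0441 M [[0.999, 0.002, -0.044], [0.044, -0.0, 0.999], [0.002, -1.0, -0.0]] J [ 0.18  0.2  -0.69  0.   -0.68 -1.71] F [-0.3  1.  -1.5] w 8.9
tool delta [-2.2  1.6  1.5] rot y -0.0019
side 0.18 318 236 328 260 198
pred [246.1 211.8 278.2 227.3]
pred [246.1 213.6 278.1 228.7]
scene 0.58 204 172 266 268 2951
scene 0.58 209 165 246 217 474
pred [243.6 179.  271.1 199.4]
pred [243.7 180.3 271.  200.2]
```

```bash
python3 -m creep '[{"delta_pos":[8,1.2,1],"rot":[0,0,0],"jaw":0},{"delta_pos":[13,0,0.5],"rot":[0,0,0],"jaw":0},{"delta_pos":[13,0,0],"rot":[0,0,0],"jaw":0},{"delta_pos":[13,0,0],"rot":[0,0,0],"jaw":0},{"delta_pos":[13,0,0],"rot":[0,0,0],"jaw":0},{"delta_pos":[10,0,0],"rot":[0,0,0],"jaw":0},{"delta_pos":[10,0,0],"rot":[0,0,0],"jaw":0},{"delta_pos":[5,0,0],"rot":[0,0,0],"jaw":0},{"delta_pos":[0,0,0],"rot":[0,0,0],"jaw":0},{"delta_pos":[0,0,0],"rot":[0,0,0],"jaw":0}]'
python3 -c "
from st import *
goto([533.1,-80.5,80.7],.046)"
```

```text
clock: 34.73
position: [486.6, -82.6, 86.5]
ee_rot: [0.707, 0.016, -0.016, -0.707]
contact_force: [-1.3, 0.4, -1.9]
gripper_width: 8.7
pos [486.6 -82.6  86.5] yaw 0.0451 M [[0.999, 0.001, -0.045], [0.045, -0.0, 0.999], [0.001, -1.0, -0.0]] J [ 0.16  0.33 -0.5   0.   -0.74 -1.69] F [-1.3  0.4 -1.9] w 8.7
tool delta [46.5  5.8  0. ] rot y -0.0009
```

```bash
python3 -m creep '[{"delta_pos":[8,0,0],"rot":[0,0,0],"jaw":0},{"delta_pos":[8,0,0],"rot":[0,0,0],"jaw":0},{"delta_pos":[8,0,0],"rot":[0,0,0],"jaw":0},{"delta_pos":[8,0,0],"rot":[0,0,0],"jaw":0},{"delta_pos":[6,2,0],"rot":[0,0,0],"jaw":0},{"delta_pos":[4,2,0],"rot":[0,0,0],"jaw":0},{"delta_pos":[2,0,0],"rot":[0,0,0],"jaw":0},{"delta_pos":[0,0,0],"rot":[0,0,0],"jaw":0},{"delta_pos":[0,0,0],"rot":[0,0,0],"jaw":0},{"delta_pos":[0,0,0],"rot":[0,0,0],"jaw":0}]'
python3 -m creep '[{"delta_pos":[0,1,0],"rot":[0,0,0],"jaw":0},{"delta_pos":[0,1,0],"rot":[0,0,0],"jaw":0},{"delta_pos":[0,0.5,0],"rot":[0,0,0],"jaw":0},{"delta_pos":[2,0,0],"rot":[0,0,0],"jaw":0},{"delta_pos":[2,0,0],"rot":[0,0,0],"jaw":0},{"delta_pos":[2,0,0],"rot":[0,0,0],"jaw":0},{"delta_pos":[0,0,0],"rot":[0,0,0],"jaw":0},{"delta_pos":[0,0,0],"rot":[0,0,0],"jaw":0},{"delta_pos":[0,0,0],"rot":[0,0,0],"jaw":0},{"delta_pos":[0,0,0],"rot":[0,0,0],"jaw":0}]'
```

```text
clock: 35.57
position: [530.6, -80.6, 82.9]
ee_rot: [0.707, 0.017, -0.015, -0.707]
contact_force: [0.0, 0.9, -1.5]
gripper_width: 8.6
clock: 36.4
position: [533.8, -80.5, 80.4]
ee_rot: [0.707, 0.014, -0.017, -0.707]
contact_force: [-9.0, 1.4, 6.5]
gripper_width: 8.8
```

```bash
python3 -m creep '[{"delta_pos":[-3,-1.5,0],"rot":[0,0,0],"jaw":0},{"delta_pos":[0,0,0],"rot":[0,0,0],"jaw":0},{"delta_pos":[0,0,0],"rot":[0,0,0],"jaw":40},{"delta_pos":[0,0,0],"rot":[0,0,0],"jaw":40},{"delta_pos":[0,0,0],"rot":[0,0,0],"jaw":40},{"delta_pos":[0,-20,0],"rot":[0,0,0],"jaw":40},{"delta_pos":[0,-35,0],"rot":[0,0,0],"jaw":40},{"delta_pos":[0,-35,0],"rot":[0,0,0],"jaw":40},{"delta_pos":[0,-35,0],"rot":[0,0,0],"jaw":40},{"delta_pos":[0,-35,0],"rot":[0,0,0],"jaw":40}]'
python3 -m creep '[{"delta_pos":[0,-35,0],"rot":[0,0,0],"jaw":45},{"delta_pos":[0,-20,0],"rot":[0,0,0],"jaw":45},{"delta_pos":[0,0,0],"rot":[0,0,0],"jaw":45},{"delta_pos":[0,0,0],"rot":[0,0,0],"jaw":45},{"delta_pos":[0,0,0],"rot":[0,0,0],"jaw":45},{"delta_pos":[0,0,0],"rot":[0,0,0],"jaw":45},{"delta_pos":[0,0,0],"rot":[0,0,0],"jaw":45},{"delta_pos":[0,0,0],"rot":[0,0,0],"jaw":45},{"delta_pos":[0,0,0],"rot":[0,0,0],"jaw":45},{"delta_pos":[0,0,0],"rot":[0,0,0],"jaw":45}]'
python3 - <<'E'
from hand import *
from st import goto
goto([647.3,-0.1,290],-.519)
im,c=snap('wrist','hf')
print('tab at z100:');black(c,im,[534,-80.5],win=40,z=103)
cv2.imwrite('pics/hf2.png',cv2.resize(im[110:290,140:380],None,fx=3.3,fy=3.3,interpolation=cv2.INTER_CUBIC)[:,:,::-1])
E
```

```text
clock: 37.23
position: [533.8, -80.4, 243.9]
ee_rot: [0.707, 0.017, -0.015, -0.707]
contact_force: [1.2, -0.3, 0.1]
gripper_width: 40.0
clock: 38.07
position: [533.4, -80.4, 296.5]
ee_rot: [0.707, 0.017, -0.016, -0.707]
contact_force: [1.0, -0.7, 0.2]
gripper_width: 45.2
pos [533.4 -80.4 296.5] yaw 0.0455 M [[0.999, 0.001, -0.045], [0.045, -0.0, 0.999], [0.001, -1.0, -0.0]] J [ 0.15  0.2  -0.09  0.   -1.28 -1.68] F [ 1.  -0.7  0.2] w 45.2
tool delta [117.4   6.6  75.1] rot y 0.5645
tab at z100:
blob 180 px [254.9 165.3] world [528.9 -80.8] len [ 8.1 32.2] ang -3.081
blob 23 px [218.4 202.2] world [ 578.  -124.3] len [ 2.6 18.6] ang 2.861
```

```bash
python3 -m creep '[{"delta_pos":[29,0,18.7],"rot":[0,0,0],"jaw":45},{"delta_pos":[30,0,18.8],"rot":[0,0,0],"jaw":45},{"delta_pos":[30,0,18.8],"rot":[0,0,0],"jaw":45},{"delta_pos":[28.5,0,18.8],"rot":[0,0,0],"jaw":45},{"delta_pos":[0,10,0],"rot":[0,0.113,0],"jaw":45},{"delta_pos":[0,10,0],"rot":[0,0.113,0],"jaw":45},{"delta_pos":[0,10,0],"rot":[0,0.113,0],"jaw":45},{"delta_pos":[0,10,0],"rot":[0,0.113,0],"jaw":45},{"delta_pos":[0,0,0],"rot":[0,0.113,0],"jaw":45},{"delta_pos":[0,0,0],"rot":[0,0,0],"jaw":45}]'
python3 - <<'E'
from hand import *
from st import goto
goto([647.3,-0.1,190],-.519)
im,c=snap('wrist','hg')
black(c,im,[647.3,-.1],win=30,z=205)
E
```

```text
clock: 38.95
position: [647.3, -0.1, 256.0]
ee_rot: [0.683, -0.182, 0.182, -0.683]
contact_force: [-0.6, -0.8, -0.2]
gripper_width: 45.2
pos [ 6.473e+02 -1.000e-01  2.560e+02] yaw -0.5213 M [[0.867, 0.0, 0.498], [-0.498, -0.001, 0.867], [0.001, -1.0, -0.001]] J [ 0.25  0.41  0.11  0.   -1.27 -2.34] F [-0.6 -0.8 -0.2] w 45.2
tool delta [ 0.  66.   0.1] rot y -0.0023
blob 550 px [256.  208.9] world [644.2   1.8] len [13.8 21.5] ang 2.638
```

```bash
python3 -m creep '[{"delta_pos":[0,20,0],"rot":[0,0,0],"jaw":45},{"delta_pos":[0,20,0],"rot":[0,0,0],"jaw":45},{"delta_pos":[0,15,0],"rot":[0,0,0],"jaw":45},{"delta_pos":[0,11,0],"rot":[0,0,0],"jaw":45},{"delta_pos":[0,0,0],"rot":[0,0,0],"jaw":45},{"delta_pos":[0,0,0],"rot":[0,0,0],"jaw":5},{"delta_pos":[0,0,0],"rot":[0,0,0],"jaw":5},{"delta_pos":[0,0,0],"rot":[0,0,0],"jaw":5},{"delta_pos":[0,0,0],"rot":[0,0,0],"jaw":5},{"delta_pos":[0,0,0],"rot":[0,0,0],"jaw":5}]'
python3 - <<'E'
from stay import *
goto([647.3,-0.1,190],-.519)
s=arm.read_state();p=np.array(s['position'])[:2]
n1=np.array([-.87,.4926]);n2=np.array([.496,.868])
print('n2 knob',n2@p,'pin model',n2@PIN,'F n2',n2@np.array(s['contact_force'])[:2], 'n1 pin',n1@PIN, n1@[683.8,124.6])
P=pivot(1.8268);u=(PIN-P)/np.linalg.norm(PIN-P);print('L',u@(p-P))
E
```

```text
clock: 39.83
position: [648.6, -0.1, 192.4]
ee_rot: [-0.683, 0.18, -0.183, 0.684]
contact_force: [1.4, -0.4, 0.9]
gripper_width: 13.3
pos [ 6.486e+02 -1.000e-01  1.924e+02] yaw -0.5193 M [[0.868, 0.005, 0.496], [-0.496, -0.0, 0.868], [0.005, -1.0, 0.003]] J [ 0.25  0.45  0.01  0.   -1.13 -2.34] F [ 1.4 -0.4  0.9] w 13.3
tool delta [-1.1  2.4 -0.6] rot y -0.0003
n2 knob 321.6029773609812 pin model 319.21951674172345 F n2 0.3650635311305111 n1 pin -532.6035428024545 -533.5280399999999
L 218.21171308156596
```

```bash
sed -i 's/O=np.array(\[587.2,-38.0\])/O=np.array([589.2,-36.3])/' stay.py; python3 - <<'E'
from stay import *
T=1.8268;L,h=217.2,22.4
w=[(T,.05),(T,.1),(T,.14),(1.78,.15),(1.72,.15),(1.64,.16),(1.55,.16)]+[(t,.17) for t in (1.46,1.36,1.26,1.16)]+[(t,.19) for t in (1.06,.96,.87,.79)]+[(t,.2) for t in (.71,.64,.57,.5105)]+[(.5105,.16),(.5105,.12)]
rows(w,h,L)
E
```

```text
th1.83 phi0.05 r186.5 [-1.5, -10.8, 0.2] [-0.003, -0.002, -0.045] |11 0.046 p [647.   1. 203.]
th1.83 phi0.10 r186.5 [-1.4, -10.8, 0.0] [0.0, -0.0, -0.05] |11 0.050 p [646.   2. 214.]
th1.83 phi0.14 r186.5 [-1.1, -8.7, -0.0] [-0.0, 0.0, -0.04] |9 0.040 p [644.   3. 222.]
th1.78 phi0.15 r185.2 [1.1, -2.0, 0.8] [0.005, -0.032, -0.01] |2 0.034 p [645.   3. 225.]
th1.72 phi0.15 r183.3 [1.8, 0.3, 1.2] [0.006, -0.041, -0.0] |2 0.041 p [647.   3. 225.]
th1.64 phi0.16 r180.6 [2.4, -1.8, 1.7] [0.009, -0.055, -0.01] |3 0.056 p [650.   4. 227.]
th1.55 phi0.16 r177.3 [3.2, 0.5, 2.1] [0.01, -0.062, 0.0] |4 0.063 p [654.   5. 227.]
th1.46 phi0.17 r173.7 [3.3, -1.6, 2.3] [0.01, -0.063, -0.01] |4 0.064 p [657.   6. 229.]
th1.36 phi0.17 r169.3 [4.2, 0.7, 2.9] [0.012, -0.071, -0.0] |5 0.072 p [662.   8. 229.]
th1.26 phi0.17 r164.6 [4.5, 0.8, 3.3] [0.012, -0.072, 0.0] |6 0.073 p [667.  10. 229.]
th1.16 phi0.17 r159.6 [4.8, 0.8, 3.8] [0.013, -0.073, 0.0] |6 0.074 p [672.  13. 229.]
th1.06 phi0.19 r154.3 [4.6, -3.5, 4.2] [0.014, -0.075, -0.02] |7 0.079 p [677.  17. 233.]
th0.96 phi0.19 r148.7 [5.3, 1.0, 4.7] [0.015, -0.076, 0.0] |7 0.078 p [682.  22. 233.]
th0.87 phi0.19 r143.5 [5.0, 1.0, 4.7] [0.014, -0.071, 0.0] |7 0.072 p [686.  27. 233.]
th0.79 phi0.19 r138.6 [4.6, 0.9, 4.6] [0.012, -0.065, 0.0] |7 0.066 p [690.  33. 233.]
th0.71 phi0.20 r133.7 [4.4, -1.3, 5.0] [0.013, -0.066, -0.01] |7 0.068 p [693.  39. 235.]
th0.64 phi0.20 r129.3 [4.2, 0.8, 4.8] [0.012, -0.06, -0.0] |6 0.061 p [695.  44. 235.]
th0.57 phi0.20 r124.8 [4.2, 0.9, 5.2] [0.012, -0.061, 0.0] |7 0.063 p [697.  51. 235.]
th0.51 phi0.20 r121.0 [3.6, 0.7, 4.8] [0.011, -0.054, 0.0] |6 0.055 p [699.  57. 235.]
th0.51 phi0.16 r121.0 [0.7, 8.7, 0.0] [0.0, -0.0, 0.04] |9 0.040 p [701.  58. 227.]
th0.51 phi0.12 r121.0 [0.7, 8.7, -0.0] [-0.0, 0.0, 0.04] |9 0.040 p [703.  59. 218.]
```

```bash
python3 -m creep '[{"delta_pos":[-0.8,-5.4,0],"rot":[0,0,-0.023],"jaw":5},{"delta_pos":[-0.8,-5.4,0],"rot":[0,0,-0.023],"jaw":5},{"delta_pos":[-1.4,-10.8,0],"rot":[0,0,-0.05],"jaw":5},{"delta_pos":[-1.1,-8.7,0],"rot":[0,0,-0.04],"jaw":5},{"delta_pos":[0,0,0],"rot":[0,0,0],"jaw":5},{"delta_pos":[1.1,-2,0.8],"rot":[0.005,-0.032,-0.01],"jaw":5},{"delta_pos":[1.8,0.3,1.2],"rot":[0.006,-0.041,0],"jaw":5},{"delta_pos":[2.4,-1.8,1.7],"rot":[0.009,-0.055,-0.01],"jaw":5},{"delta_pos":[3.2,0.5,2.1],"rot":[0.01,-0.062,0],"jaw":5},{"delta_pos":[0,0,0],"rot":[0,0,0],"jaw":5}]'
python3 - <<'E'
from stay import *
goto(pose(1.55,.16,22.4,217.2)[0],0)
E
python3 -m creep '[{"delta_pos":[3.3,-1.6,2.3],"rot":[0.01,-0.063,-0.01],"jaw":5},{"delta_pos":[4.2,0.7,2.9],"rot":[0.012,-0.071,0],"jaw":5},{"delta_pos":[4.5,0.8,3.3],"rot":[0.012,-0.072,0],"jaw":5},{"delta_pos":[4.8,0.8,3.8],"rot":[0.013,-0.073,0],"jaw":5},{"delta_pos":[4.6,-3.5,4.2],"rot":[0.014,-0.075,-0.02],"jaw":5},{"delta_pos":[5.3,1,4.7],"rot":[0.015,-0.076,0],"jaw":5},{"delta_pos":[5,1,4.7],"rot":[0.014,-0.071,0],"jaw":5},{"delta_pos":[4.6,0.9,4.6],"rot":[0.012,-0.065,0],"jaw":5},{"delta_pos":[0,0,0],"rot":[0,0,0],"jaw":5},{"delta_pos":[0,0,0],"rot":[0,0,0],"jaw":5}]'
python3 - <<'E'
from stay import *
p,M,_=pose(.79,.19,22.4,217.2);print(M.round(3).tolist())
goto(p,0)
rows([(.71,.2),(.64,.2),(.57,.2),(.5105,.2)],22.4,217.2)
E
```

```text
clock: 40.67
position: [653.7, 4.8, 226.3]
ee_rot: [0.703, -0.058, 0.171, -0.687]
contact_force: [4.1, -0.9, 0.8]
gripper_width: 13.5
pos [653.7   4.8 226.3] yaw -0.3264 M [[0.935, 0.153, 0.32], [-0.316, -0.048, 0.947], [0.16, -0.987, 0.004]] J [ 0.3   0.36 -0.09  0.11 -0.99 -2.25] F [ 4.1 -0.9  0.8] w 13.5
tool delta [ 0.1 -0.4 -0.2] rot y -0.3264
clock: 41.5
position: [689.3, 32.9, 231.8]
ee_rot: [-0.689, -0.152, 0.02, 0.708]
contact_force: [2.6, 1.5, 1.0]
gripper_width: 13.9
[[0.952, 0.183, -0.247], [0.242, 0.047, 0.969], [0.189, -0.982, 0.0]]
pos [689.3  32.9 231.8] yaw 0.2448 M [[0.953, 0.182, -0.243], [0.238, 0.049, 0.97], [0.189, -0.982, 0.003]] J [ 0.28  0.41  0.03  0.   -1.   -1.61] F [2.6 1.5 1. ] w 13.9
tool delta [ 0.9 -1.1 -0.5] rot y 0.2448
th0.71 phi0.20 r133.7 [5.3, -2.4, 4.6] [0.011, -0.071, -0.01] |7 0.072 p [693.  39. 235.]
th0.64 phi0.20 r129.3 [4.2, 0.8, 4.8] [0.012, -0.06, -0.0] |6 0.061 p [695.  44. 235.]
th0.57 phi0.20 r124.8 [4.2, 0.9, 5.2] [0.012, -0.061, 0.0] |7 0.063 p [697.  51. 235.]
th0.51 phi0.20 r121.0 [3.6, 0.7, 4.8] [0.011, -0.054, 0.0] |6 0.055 p [699.  57. 235.]
```

```bash
python3 -m creep '[{"delta_pos":[4.8,-1.8,4.8],"rot":[0.012,-0.068,-0.01],"jaw":5},{"delta_pos":[4.2,0.8,4.8],"rot":[0.012,-0.06,0],"jaw":5},{"delta_pos":[4.2,0.9,5.2],"rot":[0.012,-0.061,0],"jaw":5},{"delta_pos":[3.6,0.7,4.8],"rot":[0.011,-0.054,0],"jaw":5},{"delta_pos":[0.7,8.7,0],"rot":[0,0,0.04],"jaw":5},{"delta_pos":[0.5,6.5,0],"rot":[0,0,0.03],"jaw":5},{"delta_pos":[0,0,0],"rot":[0,0,0],"jaw":5},{"delta_pos":[0,0,0],"rot":[0,0,0],"jaw":5},{"delta_pos":[0,0,0],"rot":[0,0,0],"jaw":5},{"delta_pos":[0,0,0],"rot":[0,0,0],"jaw":5}]'
python3 - <<'E'
from stay import *
f=.13;T=.5105
p,M,_=pose(T,f,22.4,217.2);print(M.round(3).tolist())
goto(p,0)
rows([(T,.1),(T,.07),(T,.04),(T,.0)],22.4,217.2)
im,c=snap('wrist','wa')
P=pivot(T);d=PIN-P;u=d/np.linalg.norm(d)
print('pred',[proj(c,[*(P+u*(r*np.cos(f)-9*np.sin(f))),170+r*np.sin(f)+9*np.cos(f)])[0].round(1).tolist() for r in (88.5,121,154,186.5)],proj(c,[[*PIN,188],[*PIN,170]]).round(1).tolist())
cr=np.clip((cv2.resize(im[60:180,190:330],None,fx=5.5,fy=5,interpolation=cv2.INTER_CUBIC).astype(float)-30)*1.4,0,255).astype('uint8')
cv2.imwrite('pics/wa2.png',cr[:,:,::-1])
E
```

```text
clock: 42.33
position: [701.2, 58.2, 220.2]
ee_rot: [-0.673, -0.217, 0.128, 0.696]
contact_force: [1.9, 3.0, 0.1]
gripper_width: 13.7
[[0.872, 0.114, -0.475], [0.471, 0.062, 0.88], [0.13, -0.992, 0.0]]
pos [701.2  58.2 220.2] yaw 0.4943 M [[0.873, 0.114, -0.475], [0.47, 0.063, 0.88], [0.13, -0.992, 0.001]] J [ 0.3   0.47  0.12 -0.03 -1.09 -1.37] F [1.9 3.  0.1] w 13.7
tool delta [ 1.3  0.  -0.1] rot y 0.4943
th0.51 phi0.10 r121.0 [1.8, 6.5, -0.1] [-0.001, -0.001, 0.03] |7 0.030 p [704.  59. 214.]
th0.51 phi0.07 r121.0 [0.6, 6.5, -0.0] [-0.0, 0.0, 0.03] |7 0.030 p [705.  60. 208.]
th0.51 phi0.04 r121.0 [0.6, 6.5, -0.0] [0.0, -0.0, 0.03] |7 0.030 p [706.  60. 201.]
th0.51 phi0.00 r121.0 [0.7, 8.7, 0.0] [0.0, -0.0, 0.04] |9 0.040 p [706.  61. 192.]
pred [[253.2, -2.9], [253.3, 67.8], [253.5, 133.1], [253.6, 190.6]] [[253.4, 71.8], [253.5, 70.7]]
```

```bash
python3 -m creep '[{"delta_pos":[1.3,0,0],"rot":[0,0,0],"jaw":5},{"delta_pos":[0.3,3.2,0],"rot":[0,0,0.015],"jaw":5},{"delta_pos":[0.3,3.2,0],"rot":[0,0,0.015],"jaw":5},{"delta_pos":[0.2,2.2,0],"rot":[0,0,0.01],"jaw":5},{"delta_pos":[0,0,0],"rot":[0,0,0],"jaw":5},{"delta_pos":[0,0,0],"rot":[0,0,0],"jaw":5},{"delta_pos":[0,0,0],"rot":[0,0,0],"jaw":5},{"delta_pos":[0,0,0],"rot":[0,0,0],"jaw":5},{"delta_pos":[0,0,0],"rot":[0,0,0],"jaw":5},{"delta_pos":[0,0,0],"rot":[0,0,0],"jaw":5}]'
python3 - <<'E'
from stay import *
goto(pose(.5105,.09,22.4,217.2)[0],0)
E
```

```text
clock: 43.22
position: [704.1, 59.6, 211.6]
ee_rot: [-0.677, -0.204, 0.142, 0.693]
contact_force: [-0.0, 0.8, -0.5]
gripper_width: 13.8
pos [704.1  59.6 211.6] yaw 0.4953 M [[0.876, 0.078, -0.475], [0.473, 0.043, 0.88], [0.09, -0.996, 0.001]] J [ 0.3   0.5   0.14 -0.02 -1.13 -1.37] F [-0.   0.8 -0.5] w 13.8
tool delta [-0.1 -0.2  0. ] rot y 0.4953
```

```bash
python3 -m creep '[{"delta_pos":[0.4,4.3,0],"rot":[0,0,0.02],"jaw":5},{"delta_pos":[0.4,4.3,0],"rot":[0,0,0.02],"jaw":5},{"delta_pos":[0.4,4.3,0],"rot":[0,0,0.02],"jaw":5},{"delta_pos":[0.3,3.5,0],"rot":[0,0,0.015],"jaw":5},{"delta_pos":[0.3,3.2,0],"rot":[0,0,0.015],"jaw":5},{"delta_pos":[0,0,0],"rot":[0,0,0],"jaw":5},{"delta_pos":[0,0,0],"rot":[0,0,0],"jaw":5},{"delta_pos":[0,0,0],"rot":[0,0,0],"jaw":5},{"delta_pos":[0,0,0],"rot":[0,0,0],"jaw":5},{"delta_pos":[0,0,0],"rot":[0,0,0],"jaw":5}]'
python3 - <<'E'
from stay import *
goto(pose(.5105,0,22.4,217.2)[0],0)
E
```

```text
clock: 44.05
position: [706.8, 61.1, 192.5]
ee_rot: [-0.685, -0.174, 0.173, 0.686]
contact_force: [0.9, 1.3, -0.1]
gripper_width: 13.6
pos [706.8  61.1 192.5] yaw 0.4954 M [[0.88, 0.001, -0.475], [0.475, 0.001, 0.88], [0.001, -1.0, 0.001]] J [ 0.31  0.55  0.19 -0.   -1.2  -1.39] F [ 0.9  1.3 -0.1] w 13.6
tool delta [-0.4  0.1  0. ] rot y 0.4954
```

```bash
python3 -m creep '[{"delta_pos":[0,0,0],"rot":[0,0,0],"jaw":45},{"delta_pos":[0,0,0],"rot":[0,0,0],"jaw":45},{"delta_pos":[0,0,0],"rot":[0,0,0],"jaw":45},{"delta_pos":[0,-15,0],"rot":[0,0,0],"jaw":45},{"delta_pos":[0,-30,0],"rot":[0,0,0],"jaw":45},{"delta_pos":[0,-30,0],"rot":[0,0,0],"jaw":45},{"delta_pos":[0,-35,0],"rot":[0,0.1,0],"jaw":45},{"delta_pos":[0,-35,0],"rot":[0,0.1,0],"jaw":45},{"delta_pos":[0,-35,0],"rot":[0,0.1,0],"jaw":45},{"delta_pos":[0,-35,0],"rot":[0,0.1,0],"jaw":45}]'
python3 -m creep '[{"delta_pos":[0,-30,0],"rot":[0,0.095,0],"jaw":45},{"delta_pos":[-30,-5,-12],"rot":[0,0,0],"jaw":45},{"delta_pos":[-35,0,-14],"rot":[0,0,0],"jaw":45},{"delta_pos":[-35,0,-14],"rot":[0,0,0],"jaw":45},{"delta_pos":[-35,0,-14],"rot":[0,0,0],"jaw":45},{"delta_pos":[-35,0,-14],"rot":[0,0,0],"jaw":45},{"delta_pos":[-35,0,-14],"rot":[0,0,0],"jaw":45},{"delta_pos":[-15,0,-5],"rot":[0,0,0],"jaw":45},{"delta_pos":[0,0,0],"rot":[0,0,0],"jaw":45},{"delta_pos":[0,0,0],"rot":[0,0,0],"jaw":45}]'
python3 - <<'E'
from stay import *
goto([480,-30,440],0)
im,c=snap('wrist','wf')
T=.5105;P=pivot(T);u=(PIN-P)/np.linalg.norm(PIN-P)
print('pred pivot,knobtop,pin',proj(c,[[*P,179],[*(P+u*215),215],[*PIN,185]]).round(1).tolist())
print('holes',[proj(c,[*(P+u*r),179])[0].round(1).tolist() for r in (88.5,121,154,186.5)],'tab',proj(c,[[*W([-56,-40]),105],[*W([-56,-40]),65]]).round(1).tolist())
A=cv2.resize(im[120:300,200:420],None,fx=3.6,fy=3.3,interpolation=cv2.INTER_CUBIC)
cv2.imwrite('pics/wf2.png',A[:,:,::-1])
E
```

```text
clock: 44.88
position: [706.1, 60.6, 409.0]
ee_rot: [-0.706, -0.032, 0.032, 0.706]
contact_force: [0.7, 0.5, 0.7]
gripper_width: 45.1
clock: 45.72
position: [486.0, -26.6, 443.2]
ee_rot: [-0.707, -0.001, -0.001, 0.707]
contact_force: [0.3, 0.5, 0.1]
gripper_width: 45.2
pos [486.  -26.6 443.2] yaw 0.0001 M [[1.0, 0.002, -0.0], [0.0, 0.001, 1.0], [0.002, -1.0, 0.001]] J [ 0.28  0.07  0.11 -0.   -1.61 -1.85] F [0.3 0.5 0.1] w 45.2
tool delta [-6.   3.1 -3.4] rot y 0.0001
pred pivot,knobtop,pin [[244.2, 177.6], [309.8, 299.9], [281.5, 244.1]]
holes [[271.8, 225.9], [281.1, 242.3], [290.2, 258.3], [298.8, 273.3]] tab [[224.9, 177.6], [227.0, 172.1]]
```

View pics/wf2.png

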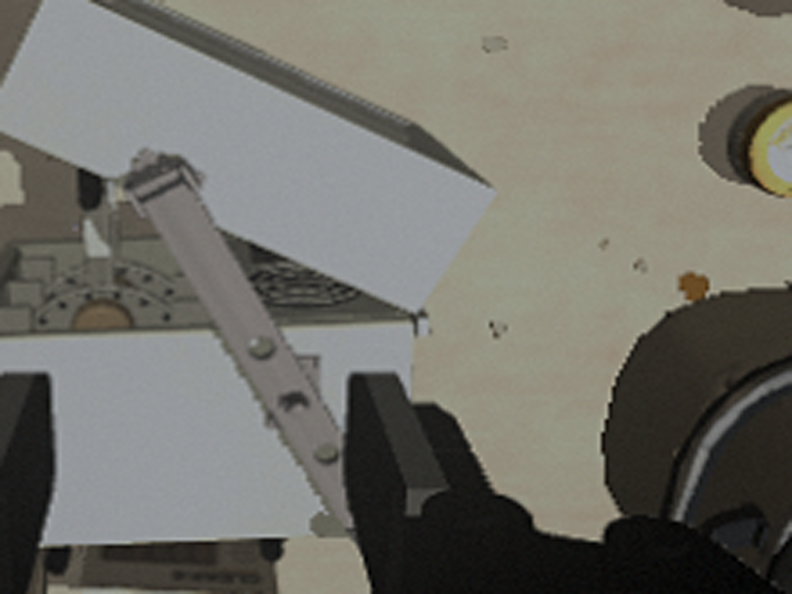

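```bash
python3 -c "
from bench import arm
print(arm.read_state()['clock'],arm.job_done())"
```

```text
the job is handed in; nothing more can be done
45.7667 None
```

The job is done and handed in at 45.8 s. I set the stay to its last hole so the door stood wide open, and loaded the only two plates I found on the table, one into the low slot and one into the mid slot. Then I dropped the airing hole fully over the pin and withdrew the arm.

**Stay and door:** The last picture shows the pin in the second hole and the door ajar. Before release the stay read level, with the tool at 192.5 mm, and almost no force.

**Plates:**
- Both plates stopped against the back at about 8–9 N, with the handle about 1 mm from its computed home position and resting at ledge height.
- The mid plate's handle showed where it should be in the last picture.
- The low plate sat below it, out of sight, so its position rests on the push-in force and one earlier picture.

**What went less smoothly:**
- On the first try at the last hole, the stay caught on the pin top with about 37 N upward (about 41 N in total) at the wrist. I eased off, moved it sideways about 2 mm and it dropped in. That showed my cabinet position was off by about 2.5 mm, and I corrected it for the airing hole.
- The trained networks often mislabelled things and gave no usable outline of the second plate before it went in, so I relied mainly on my own pixel measurements and on contact force.
- I never aimed for the salve pot, green bowl or essence bottle, but I did not measure them again at the end.

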